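# Nest three adjustable spanners on one loose peg hook

### The job

Hang the three adjustable spanners by their eyes on the one loose hook of the sloping pegboard stand, the largest first, then the medium, then the smallest on top, all with heads pointing straight down the slope. The hook is loose and may lean to either side, so feel for its tip, bring it back straight, and slide each spanner all the way down with your hand still on it, until it lies on the board or on the spanner before, before you let go. Do not force anything (a push of a few newtons is plenty), and leave the other things on the bench where they are.

Things in the scene. Friction and masses are not known exactly. Their poses are not given: they have to be found in the camera images.
- spanner_large: adjustable spanner, plain steel, 205 mm long, 260 g, heaviest at the head. Origin on the underside below the best grip on the shank; +x along the shank to the hanging eye 75 mm off, head towards -x, z up when it lies flat. Shank 22 mm wide, z = 2 to 11 mm; head 55 mm long, 46 mm wide, z = 0 to 13 mm
- spanner_medium: adjustable spanner, plain steel, 155.5 mm long, 140 g, heaviest at the head. Origin on the underside below the best grip on the shank; +x along the shank to the hanging eye 58 mm off, head towards -x, z up when it lies flat. Shank 19 mm wide, z = 2 to 11 mm; head 44 mm long, 37 mm wide, z = 0 to 13 mm
- spanner_small: adjustable spanner, plain steel, 111 mm long, 70 g, heaviest at the head. Origin on the underside below the best grip on the shank; +x along the shank to the hanging eye 42 mm off, head towards -x, z up when it lies flat. Shank 16 mm wide, z = 2 to 11 mm; head 34 mm long, 29 mm wide, z = 0 to 13 mm
- spanner_large_eye (a point): centre of the hanging eye of the large spanner, mid-thickness: a ring 9 mm thick, hole 12 mm across, 24 mm outside; axes as for the spanner's body (the hole runs along z)
- spanner_medium_eye (a point): centre of the hanging eye of the medium spanner, mid-thickness: a ring 9 mm thick, hole 12 mm across, 23 mm outside; axes as for the spanner's body (the hole runs along z)
- spanner_small_eye (a point): centre of the hanging eye of the small spanner, mid-thickness: a ring 9 mm thick, hole 12 mm across, 22 mm outside; axes as for the spanner's body (the hole runs along z)
- stand: grey sheet-steel pegboard stand, fixed; 245 mm deep, 200 wide, 149 high; its perforated top board slopes up at 25 degrees. Origin on the bench under its middle, x to its high back edge, z up. Its one hook is a 7 mm rod raked 10 degrees up the slope (axis at x = 0.176 z in the axes of hook_root), its rounded tip turned up a little (x = 11 mm at z = 50 mm)
- hook_root (a point): point on the board's face where the hook comes out, on the centre line, 235 mm up from the lower edge (7 mm lip) and 35 mm below the upper. x up the slope, y left across the board, z square out of it. Spanners at rest have their eye centres at z = 6.5 (large), 17.5 (medium), 28.5 mm (small)
- stand_board: the sloping board; same origin and axes as hook_root. The hook sits loose in it: it swings left and right about the board's x axis through a pivot 12 mm behind the face, up to 0.31 rad either way (tip up to 19 mm left or right of the centre line), and stays where it is put; about 5 N sideways at the tip moves it. How far it leans is not measured
- tape_measure: yellow tape measure, 38 x 83 x 66 mm, on the left; a bystander
- bearing_1: ball bearing, 40 mm across, 12 mm high, lying flat behind the spanners; a bystander
- spark_plug_0: spark plug, 82 mm long, on the right near the vise; a bystander
- nut_1: hexagon nut, 27 mm, behind the spanners; a bystander
- tape_1: small roll of black tape, 51 mm across, 19 mm high, between the stand and the spanners; a bystander
Things that resemble listed ones, but are neither listed nor needed, are in the scene too. Leave any orange look-alike of the spanner_large alone.

How it is judged (in metres and radians):
On the way, in this order (a step that is already met when the one before it is completed fails the run):
1. the large spanner, still in the fingers, has been slid right down the hook: its eye is on the hook, within 4 mm of its resting height (z of spanner_large_eye in the frame of hook_root below 0.0105 m and x of spanner_large_eye in the frame of hook_root between -0.01 and 0.012 m and y of spanner_large_eye in the frame of hook_root between -0.006 and 0.006 m and contact force between the fingers and spanner_large above 1 N), for 0.1 s.
2. the medium spanner, still in the fingers, has been slid right down the hook: its eye is on the hook, within 4 mm of its resting height (z of spanner_medium_eye in the frame of hook_root below 0.0215 m and x of spanner_medium_eye in the frame of hook_root between -0.01 and 0.012 m and y of spanner_medium_eye in the frame of hook_root between -0.006 and 0.006 m and contact force between the fingers and spanner_medium above 1 N), for 0.1 s.
3. the small spanner, still in the fingers, has been slid right down the hook: its eye is on the hook, within 4 mm of its resting height (z of spanner_small_eye in the frame of hook_root below 0.0325 m and x of spanner_small_eye in the frame of hook_root between -0.01 and 0.012 m and y of spanner_small_eye in the frame of hook_root between -0.006 and 0.006 m and contact force between the fingers and spanner_small above 1 N), for 0.1 s.
At the end, for the whole second after the job is handed in: all three eyes are on the hook, each within 4 mm of its resting height above the board (large at 6.5, medium at 17.5, small at 28.5 mm), within 6 mm of the centre line of the board and 10 mm of the root along the slope, each spanner within 15 degrees of straight down the slope, at rest and released (z of spanner_large_eye in the frame of hook_root below 0.0105 m and x of spanner_large_eye in the frame of hook_root between -0.01 and 0.012 m and y of spanner_large_eye in the frame of hook_root between -0.006 and 0.006 m and angle between the x axis of each of spanner_large, spanner_medium, spanner_small and the x axis of hook_root, either way round below 0.26 rad and linear speed of each of spanner_large, spanner_medium, spanner_small below 0.02 m/s and contact force between the fingers and spanner_large below 0.1 N and z of spanner_medium_eye in the frame of hook_root below 0.0215 m and x of spanner_medium_eye in the frame of hook_root between -0.01 and 0.012 m and y of spanner_medium_eye in the frame of hook_root between -0.006 and 0.006 m and contact force between the fingers and spanner_medium below 0.1 N and z of spanner_small_eye in the frame of hook_root below 0.0325 m and x of spanner_small_eye in the frame of hook_root between -0.01 and 0.012 m and y of spanner_small_eye in the frame of hook_root between -0.006 and 0.006 m and contact force between the fingers and spanner_small below 0.1 N); the robot touches nothing.
It fails at once if a spanner pressed on the hook or the board harder than 12 N (contact force between any of spanner_large, spanner_medium, spanner_small and stand above 12 N).
It fails at once if a spanner pressed on another harder than 12 N (contact force between spanner_large and spanner_medium above 12 N or contact force between any of spanner_medium, spanner_large and spanner_small above 12 N).
It fails at once if the robot pushed the stand or the hook with more than 12 N (contact force between any of the arm, the fingers and stand above 12 N).
It fails at once if a bystander was moved more than 20 mm (distance of any of tape_measure, bearing_1, spark_plug_0, nut_1, tape_1 from where it was at the start of the episode above 0.02 m).
It also fails if it takes over 72 s, if anything falls off the work surface, if the arm or the gripper's body presses on something with over 40 N, if the wrist force passes 120 N, or if a joint passes its speed limit or range.

### The arm

A 6-joint arm with a two-finger parallel gripper is mounted at the origin on a cart in front of the work surface, level with it; the furniture and walls round the work are solid. World frame = base frame: x ahead of the robot, y to its left, z up, the work surface at z = 0. Lengths are in m, angles in degrees, forces in N, time in s.
With the tool pointing down it reaches from about 0.4 to 0.825 m from the base axis. Payload 7 kg.
Tool frame: the origin (TCP) lies at the very end of the fingers, on their centre line; the grasp point (between the pads) lies 19 mm behind it; z points along the fingers, y is the line along which they close (so a half turn about z gives the same grasp; the last joint's range is limited). The gripper opens to 88 mm and grips with 3 to 60 N. Pads are 19 mm wide; open, the fingers measure 130 mm over their backs; the gripper's body (78 mm by 193 mm) begins 47 mm behind the grasp point.
Start: joints at [-54.196, 20.546, 0.682, 0, -70.136, -16.507], TCP at [0.223, -0.637, 0.227] pointing down, gripper open.
Joint ranges: [-176.03, 176.03], [-82.01, 121.73], [-58.28, 71.71], [-173.87, 95.51], [-174.79, -0.11], [-173.66, 173.66]. Speed limits (degrees/s): [136.94, 136.94, 172.46, 180, 180, 180].

### API

Orientations are given as [roll, pitch, yaw] about the fixed x, y, z axes, in that order (R = Rz(yaw) Ry(pitch) Rx(roll)).
In Python, from plant import get_state, capture, close_job, regions_of gives the robot as it stands.
- The arm moves only by the tool jog_arm, never from a script. Its argument "moves" is a list of rows, each a list of 3 entries, a list of its own where there are three numbers: the shift along the tool's x, y, z in cm, then the turn about the tool's z in degrees, then the finger opening in cm, from 0 to 8.76. A call has 1 to 12 rows; each row shifts and turns the commanded pose from where the row before left it, along the tool's axes as they then stand; what a row does not reach is not made up. A row lasts 1/8 s, in which the tool goes at most 62.5 mm and 10.7 degrees, less where a joint would pass 70% of its speed; a pose out of reach is approached as far as the arm can. A call is refused whole if a number of a shift passes 6.25 or a number of a turn 10.7, either way. A call with a gripper value outside its range is refused whole. The fingers move at their own pace and stop on an object; "newtons" is the grip in N (left out, the last holds). Time passes only in rows, so rows that do not move let the fingers close. It gives the time, the measured TCP pose, the force, the opening and the grip force at its end, in the units of the state.
- get_state(): the state, without advancing time (a new reading comes with each control period).
- capture(name): name is "side" or "top"; returns a dict with "pixels" (400x640x3 uint8, blue, green, red), "mtx" (3x3 intrinsics, pixels), "world_from_camera" (4x4, takes a point from camera to world coordinates). Camera axes: x right, y down, z forward; pixel columns grow to the right and rows downward; lengths in m; the calibration is good to about 2 mm. A picture is of the moment at which its call begins. There is no depth.
- close_job(): hands the job in; it is judged then, once.
Trained networks look in a picture, given as the dict that the camera call returned (one of the last four; its "shot" number tells which), for a name from the list of things; names that differ only in an ending like _2 or _b are one class to them, and where a whole thing is asked for, a point or a joint stands for the part that bears it (a point fixed in the world has none). Each returns a list of dicts, best first, with "confidence" (0 to 1); they miss things now and then, are a little off and sometimes report something else, mostly with a low value. They report only what shows in the picture. A call takes as long as a camera call. They do not tell look-alikes from the thing itself.
- regions_of(picture, thing): "pixels" (400x640 bool, what is visible of it) and "pixel" ([column, row] in pixels, amid what is visible of it).
The state is a dict: "time_s": time; "joints": joint angles; "qd": joint speeds; "joint_torque": joint torques, N m; "tcp_pos": TCP position; "eef_rot": TCP orientation; "contact_force": force on the tool from outside, world axes, zero at the start; "moment": the same for the moment, N m; "gripper_width": finger opening in m; "gripper_force": force on a finger pad.
Only numpy, scipy, OpenCV 4.12 (cv2) and the standard library are available. Lean on these libraries where they do the work, as an engineer would, in place of code of your own. Each camera call takes 0.05 s, during which the arm holds its last target. There are 200 camera calls.

## Working session

There is one attempt and no reset: what is moved stays moved. The work goes in short steps, Python scripts to look and compute and a tool call to move; the robot and the scene stay as the last step left them, time stands still between calls to the robot, and variables do not carry over. Pictures are saved under pics/ and viewed, at most 10 in all, crops included, and the job is handed in when it is done.

Besides the shell and the picture viewer there is one more tool, called after "Call:" as a command line: name --argument value ..., lists and objects as JSON in quotes. jog_arm: Moves the arm, as the interface text tells. Its arguments: {"type":"object","properties":{"moves":{"type":"array"},"newtons":{"type":"number"}},"required":["moves"]}

```bash
mkdir -p pics; ls
python3 - <<'E'
from plant import *
import cv2,numpy as np
s=get_state();print(s)
for n in("top","side"):
    c=capture(n);cv2.imwrite(f"pics/{n}0.png",c["pixels"]);np.set_printoptions(precision=4,suppress=True);print(c["mtx"],c["world_from_camera"],c["shot"])
    for t in("spanner_large","spanner_medium","spanner_small","stand","tape_measure","bearing_1","tape_1","nut_1","spark_plug_0"):
        print(n,t,[(r["confidence"],r["pixel"],int(r["pixels"].sum())) for r in regions_of(c,t)])
E
```

```text
pics
{'time_s': 0.0, 'joints': array([-5.41983331e+01,  2.05905842e+01,  6.34519970e-01, -1.88242387e-02,
       -7.01336801e+01, -1.65075669e+01]), 'qd': array([-0.10200493, -0.04058219,  0.01859378, -0.03487935,  0.03715843,
        0.04213492]), 'joint_torque': array([ 6.44206175e-04, -5.82722890e+01,  2.93045729e+01,  6.99727133e+00,
        6.83208142e-03, -1.44741675e-04]), 'tcp_pos': array([ 0.22285781, -0.63665508,  0.22564201]), 'eef_rot': array([ 1.79908926e+02, -8.53577839e-03, -1.60712304e+02]), 'contact_force': array([0.22152527, 0.04094313, 0.31858422]), 'moment': array([-0.03655028,  0.00898517, -0.01384182]), 'gripper_force': 0.0, 'gripper_width': 0.08772005438105583}
[[374.5258   0.     319.7349]
 [  0.     374.5258 188.5257]
 [  0.       0.       1.    ]] [[-0.0014 -0.9911  0.1333  0.337 ]
 [-1.      0.0006 -0.0063  0.0793]
 [ 0.0061 -0.1333 -0.9911  1.3603]
 [ 0.      0.      0.      1.    ]] 1
top spanner_large [(0.95, [196.3, 232.1], 422), (0.7, [316.6, 151.5], 67), (0.6, [260.9, 212.5], 487)]
top spanner_medium [(0.81, [300.4, 197.9], 241), (0.22, [380.2, 186.8]
[... 235 characters left out ...]
322.6, 214.2], 38)]
top nut_1 []
top spark_plug_0 [(0.5, [430.7, 211.4], 71)]
[[467.4049   0.     323.1293]
 [  0.     467.4049 191.4322]
 [  0.       0.       1.    ]] [[-0.9333 -0.1726  0.315   0.0305]
 [-0.3583  0.5075 -0.7836  1.1898]
 [-0.0246 -0.8442 -0.5355  0.8566]
 [ 0.      0.      0.      1.    ]] 2
side spanner_large [(0.75, [313.5, 262.7], 536), (0.62, [305.3, 329.4], 975)]
side spanner_medium [(0.73, [320.6, 228.6], 340)]
side spanner_small [(0.55, [282.9, 283.8], 333)]
side stand []
side tape_measure [(0.68, [237.7, 302.0], 599), (0.67, [273.8, 204.8], 103)]
side bearing_1 [(0.42, [272.1, 204.0], 99)]
side tape_1 [(0.46, [338.6, 210.2], 144)]
side nut_1 []
side spark_plug_0 []
```

Run:
```python
import cv2
a=cv2.imread("pics/top0.png");cv2.imwrite("pics/top0c.png",cv2.resize(a[120:270,170:450],None,fx=2.85,fy=2.85,interpolation=cv2.INTER_CUBIC))
b=cv2.imread("pics/side0.png");cv2.imwrite("pics/side0c.png",cv2.resize(b[100:380,150:520],None,fx=2.1,fy=2.1,interpolation=cv2.INTER_CUBIC))
```

```text
(no output)
```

View pics/top0c.png

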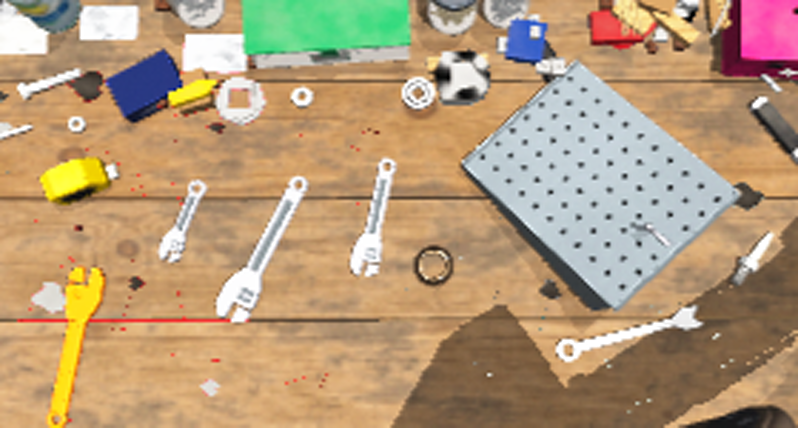

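View pics/side0c.png

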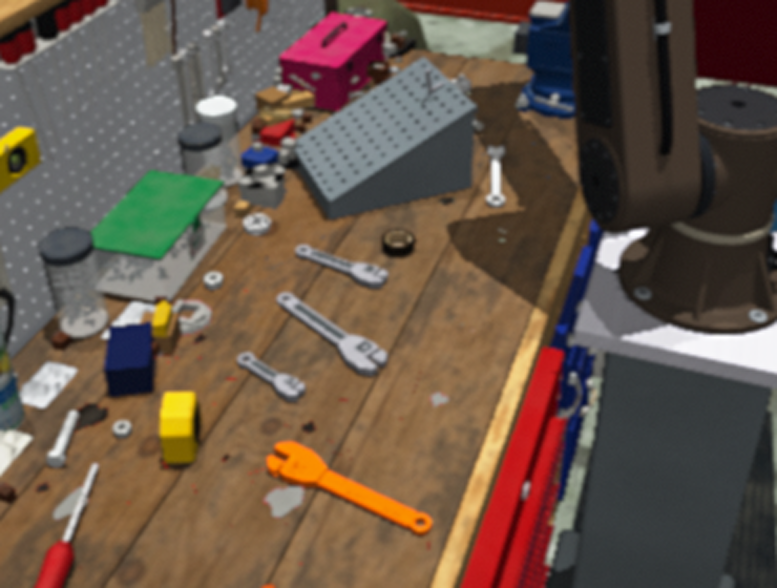

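Top view (full-picture pixels): candidates for the large spanner are the steel one at (261,212), an orange look-alike at (196,232), and a plain steel open-end wrench at (390,238). The medium is at (300,198) and the small at (232,201). The large spanner is plain steel and adjustable, so it is the one at (261,212). The stand is at (380,185), its hook near (400,203), and its high side faces the robot.

```bash
cat > h.py <<'E'
from plant import *
import cv2,numpy as np
from scipy.optimize import minimize
np.set_printoptions(precision=4,suppress=True)
def cam(c):
    W=np.linalg.inv(c["world_from_camera"]);return c["mtx"],W
def proj(c,P):
    K,W=cam(c);q=np.atleast_2d(P)@W[:3,:3].T+W[:3,3];q=q@K.T;return q[:,:2]/q[:,2:]
def back(c,px,z):
    K,_=cam(c);T=c["world_from_camera"];px=np.atleast_2d(px)
    d=np.c_[px,np.ones(len(px))]@np.linalg.inv(K).T@T[:3,:3].T;o=T[:3,3]
    return o+d*((z-o[2])/d[:,2])[:,None]
def Rz(a):
    c,s=np.cos(a),np.sin(a);return np.array([[c,-s,0],[s,c,0],[0,0,1.]])
S8=3
def hullmask(c,parts,shape=(400,640)):
    m=np.zeros((shape[0]*S8,shape[1]*S8),np.uint8)
    for P in parts:
        p=(proj(c,P)+.5)*S8-.5
        cv2.fillConvexPoly(m,cv2.convexHull(np.round(p).astype(np.int32)),1)
    return cv2.resize(m.astype(np.float32),shape[::-1],interpolation=cv2.INTER_AREA)
def fit(pairs,parts,x0,step):
    def pose(x):
        R=Rz(x[2]);return [p@R.T+[x[0],x[1],0] for p in parts]
    def cost(x):
        s=0
        for c,m in pairs:
            h=hullmask(c,pose(x));s+=1-np.minimum(h,m).sum()/np.maximum(h,m).sum()
        return s/len(pairs)
    r=minimize(cost,x0,method="Nelder-Mead",options=dict(initial_simplex=np.vstack([x0]+[np.array(x0)+np.eye(3)[i]*step[i] for i in range(3)]),xatol=1e-4,fatol=1e-5,maxiter=150))
    return r.x,r.fun
def box(x0,x1,w,z0,z1): return np.array([[x,y,z] for x in(x0,x1) for y in(-w/2,w/2) for z in(z0,z1)])
def spanner(L,e,ws,lh,wh,eo):
    t=np.linspace(0,2*np.pi,24)
    ring=np.vstack([np.c_[e+eo/2*np.cos(t),eo/2*np.sin(t),0*t+z] for z in(2,11)])
    hx=-(L-eo/2-e)
    return [p/1000. for p in(ring,box(hx+lh,e,ws,2,11),box(hx,hx+lh,wh,0,13))]
SP=dict(spanner_large=spanner(205,75,22,55,46,24),spanner_medium=spanner(155.5,58,19,44,37,23),spanner_small=spanner(111,42,16,34,29,22))
STAND=[np.vstack([box(-.1225,-.1224,.2,0,.035),box(.1224,.1225,.2,0,.149)])]
E
python3 - <<'E'
from h import *
ct,cs=capture("top"),capture("side")
pick={"spanner_large":((261,212),(305,262)),"spanner_medium":((300,198),(320,228)),"spanner_small":((232,201),(283,284))}
def get(c,t,px):
    rs=regions_of(c,t);rs=[r for r in rs if np.hypot(*(np.array(r["pixel"])-px))<12]
    return rs[0]["pixels"].astype(np.float32) if rs else None
for t,(a,b) in pick.items():
    ms=[(ct,get(ct,t,a)),(cs,get(cs,t,b))]
    for tag,pr in (("top",ms[:1]),("side",ms[1:]),("both",ms)):
        if any(m is None for _,m in pr): print(t,tag,"missing");continue
        c,m=pr[0];ys,xs=np.nonzero(m);P=back(c,np.c_[xs,ys],.006)[:,:2];mu=P.mean(0);u=np.linalg.svd(P-mu,full_matrices=False)[2][0]
        if u[0]<0:u=-u
        s=(P-mu)@u
        x,f=fit(pr,SP[t],[*mu,np.arctan2(u[1],u[0])],[.01,.01,.1])
        print(t,tag,x[:2],np.degrees(x[2]),"cost",f,"pca",mu,np.degrees(np.arctan2(u[1],u[0])),"len",np.ptp(s))
r=regions_of(ct,"stand")[0];m=r["pixels"].astype(np.float32)
print("stand",*fit([(ct,m)],STAND,[.53,-.12,np.radians(-131)],[.02,.02,.1]))
a=ct["pixels"][180:230,375:425];cv2.imwrite("pics/hook1.png",cv2.resize(a,None,fx=10,fy=10,interpolation=cv2.INTER_CUBIC))
np.save("pics/t.npy",ct["pixels"]);np.save("pics/s.npy",cs["pixels"])
E
```

```text
spanner_large top missing
spanner_large side [0.4768 0.2664] -28.75357977139519 cost 0.34375 pca [0.4353 0.2887] -27.754205984078045 len 0.1971529484455584
spanner_large both missing
spanner_medium top [0.5045 0.1357] -13.838952818673143 cost 0.2631201148033142 pca [0.4773 0.1422] -13.446505601188662 len 0.13367061251782977
spanner_medium side missing
spanner_medium both missing
spanner_small top [0.4945 0.3804] -20.69451057436974 cost 0.2917558550834656 pca [0.4796 0.3866] -21.644783507085627 len 0.09251452550112381
spanner_small side [0.4929 0.382 ] -19.852890610180886 cost 0.13316357135772705 pca [0.4818 0.3855] -20.813134214299524 len 0.11382986941613299
spanner_small both [0.4927 0.3816] -20.388797835983382 cost 0.21822413802146912 pca [0.4796 0.3866] -21.644783507085627 len 0.09251452550112381
stand [ 0.5316 -0.1296 -2.4168] 0.04207831621170044
```

View pics/hook1.png

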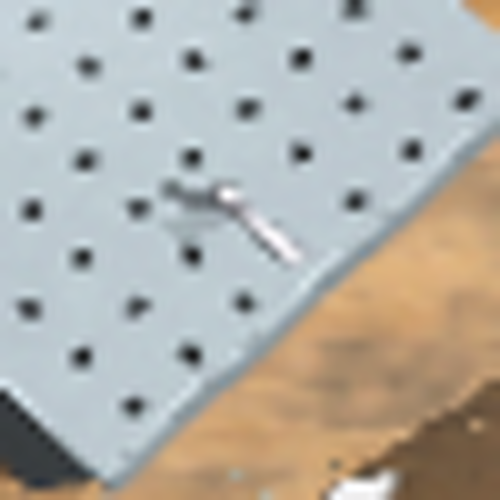

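The hook crop shows a bright rod running from about (404.5,205.8) to (397.8,199.0) in the full picture, with its shadow to the left. The network masks are too rough for the spanners, so I'll segment by colour and project the possible hook leans.

```bash
cat >> h.py <<'E'
def steel(c,box_):
    x0,y0,x1,y1=box_;hsv=cv2.cvtColor(c["pixels"],cv2.COLOR_BGR2HSV).astype(np.float32)
    m=np.zeros((400,640),np.uint8);m[y0:y1,x0:x1]=((hsv[...,1]<75)&(hsv[...,2]>90))[y0:y1,x0:x1]
    n,l,st,_=cv2.connectedComponentsWithStats(m,connectivity=8)
    k=1+np.argmax(st[1:,4]);m=(l==k).astype(np.uint8)
    return cv2.morphologyEx(m,cv2.MORPH_CLOSE,np.ones((3,3),np.uint8)).astype(np.float32)
def hookpt(st,x,y,z):
    """board coords -> world"""
    a=np.radians(25);R=Rz(st[2])@np.array([[np.cos(a),0,-np.sin(a)],[0,1,0],[np.sin(a),0,np.cos(a)]])
    # lower edge of board at x=-.1225,z=.035
    root=Rz(st[2])@np.array([-.1225+.235*np.cos(a),0,.035+.235*np.sin(a)])+[st[0],st[1],0]
    return root+R@np.array([x,y,z])
def lean(st,x,z,b):
    return hookpt(st,x,-(z+.012)*np.sin(b),(z+.012)*np.cos(b)-.012)
E
python3 - <<'E'
from h import *
ct,cs=capture("top"),capture("side")
boxes=dict(spanner_large=((243,180,280,236),(275,236,340,282)),spanner_medium=((290,172,312,220),(285,210,340,240)),spanner_small=((222,180,246,216),(255,262,300,295)))
g=dict(spanner_large=[.46,.275,-.48],spanner_medium=[.5,.137,-.24],spanner_small=[.493,.381,-.36])
for t,(a,b) in boxes.items():
    ms=[(ct,steel(ct,a)),(cs,steel(cs,b))]
    for tag,pr in (("top",ms[:1]),("side",ms[1:]),("both",ms)):
        x,f=fit(pr,SP[t],g[t],[.01,.01,.1])
        c,m=pr[0];ys,xs=np.nonzero(m);P=back(c,np.c_[xs,ys],.008)[:,:2];u=np.array([np.cos(x[2]),np.sin(x[2])]);s=(P-x[:2])@u
        print(t,tag,x[:2],np.degrees(x[2]),"cost %.3f"%f,"ends",s.min(),s.max())
st=[ .5316,-.1296,-2.4168]
r=hookpt(st,0,0,0);print("root",r,"straight tip",hookpt(st,.011,0,.05))
for n,c in(("top",ct),("side",cs)):
    print(n,"root",proj(c,r),"tips b=-.31,0,.31",*[proj(c,lean(st,.011,.05,b)) for b in(-.31,0,.31)], "stand corners",proj(c,STAND[0]@Rz(st[2]).T+[st[0],st[1],0])[[1,3,5,7]])
b=cs["pixels"][115:175,320:400];cv2.imwrite("pics/hook2.png",cv2.resize(b,None,fx=8,fy=8,interpolation=cv2.INTER_CUBIC))
E
```

```text
spanner_large top [0.4688 0.269 ] -26.754311334703267 cost 0.110 ends -0.11891506192562572 0.08374692606996025
spanner_large side [0.4756 0.2668] -25.56418939981391 cost 0.162 ends -0.12440886975822193 0.07979857454563569
spanner_large both [0.4709 0.2688] -26.046310899675376 cost 0.150 ends -0.12072432785493284 0.0817584722357047
spanner_medium top [0.5022 0.1352] -12.81419926649722 cost 0.117 ends -0.08658779193625983 0.06744987084006424
spanner_medium side [0.5076 0.1335] -10.609329268912404 cost 0.215 ends -0.09078194136658975 0.0651460208305284
spanner_medium both [0.5032 0.1352] -11.857630014843176 cost 0.174 ends -0.0875229062244502 0.06647070418618853
spanner_small top [0.492  0.3799] -21.722079078576893 cost 0.122 ends -0.05828819510130536 0.05092904463467475
spanner_small side [0.4974 0.3784] -21.210152365879324 cost 0.206 ends -0.062272827431401445 0.048519447452358845
spanner_small both [0.4928 0.3796] -20.29077477122528 cost 0.175 ends -0.05892302246708879 0.05006121054797062
root [ 0.4639 -0.1896  0.1343] straight tip [ 0.4722 -0.1822  0.1843]
top root [[399.0115 199.9355]] tips b=-.31,0,.31 [[404.426 192.144]] [[400.0073 195.6816]] [[395.7457 200.0095]] stand corners [[332.0921 176.9908]
 [373.051  140.9799]
 [332.1107 177.0114]
 [373.0696 141.    ]]
side root [[354.4853 143.3094]] tips b=-.31,0,.31 [[349.7281 129.0437]] [[351.6138 130.5583]] [[354.2104 133.4407]] stand corners [[306.4032 195.2072]
 [288.4483 167.2819]
 [306.4323 195.2007]
 [288.4749 167.2765]]
```

View pics/hook2.png

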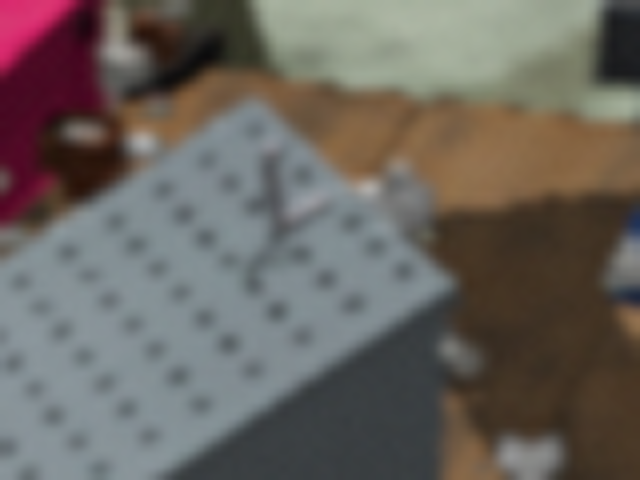

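Run:
```python
from h import *
ct,cs=capture("top"),capture("side")
st=np.array([.5316,-.1296,-2.4168])
r0=hookpt(st,0,0,0);R=np.c_[[hookpt(st,*e)-r0 for e in np.eye(3)]].T
def tri(a,b):
    P=[np.array(c["mtx"])@np.linalg.inv(c["world_from_camera"])[:3] for c in(ct,cs)]
    X=cv2.triangulatePoints(*P,np.array(a,float).reshape(2,1),np.array(b,float).reshape(2,1));X=(X[:3]/X[3]).ravel()
    return X,"board",(X-r0)@R,"reproj",proj(ct,X)-a,proj(cs,X)-b
T=lambda x,y:(375+x/10-.45,180+y/10-.45); S=lambda x,y:(320+x/8-.44,115+y/8-.44)
for n,a,b in(("bright end",T(295,258),S(325,195)),("joint",T(228,192),S(278,220)),("dark-up",T(165,190),S(272,150)),("dot-up",T(228,190),S(272,150)),("dark-down",T(165,190),S(250,275))):
    print(n,*tri(a,b))
# board corners check: hand-read top corners
print(proj(ct,np.array([hookpt(st,x,y,0) for x in(-.235,.035) for y in(-.1,.1)])))
for n,c,(x0,y0,x1,y1) in(("t",ct,(320,125,435,235)),):
    im=cv2.resize(c["pixels"][y0:y1,x0:x1],None,fx=5,fy=5,interpolation=cv2.INTER_CUBIC)
    P=[hookpt(st,x,y,0) for x,y in((-.235,-.1),(-.235,.1),(.035,.1),(.035,-.1))]
    q=((proj(c,P)-[x0,y0]+.5)*5-.5);cv2.polylines(im,[np.round(q).astype(np.int32)],True,(0,0,255),1)
    i2=cv2.resize(cs["pixels"][105:185,270:390],None,fx=5,fy=5,interpolation=cv2.INTER_CUBIC)
    q=((proj(cs,P)-[270,105]+.5)*5-.5);cv2.polylines(i2,[np.round(q).astype(np.int32)],True,(0,0,255),1)
    cv2.imwrite("pics/st.png",im);
    im=im[150:];cv2.imwrite("pics/st2.png",np.vstack([cv2.resize(im,(500,348))[:, :500][:300],cv2.resize(i2,(500,333))[:300]]))
```

```text
bright end [ 0.4464 -0.2021  0.1477] board [ 0.025  -0.0022  0.0031] reproj [[-0.147  -0.5051]] [[0.321  0.0137]]
joint [ 0.4644 -0.1832  0.1421] board [-0.0009 -0.0044  0.009 ] reproj [[0.2329 0.7897]] [[-0.5077 -0.0302]]
dark-up [ 0.4588 -0.1536  0.1891] board [ 0.005  -0.0303  0.0581] reproj [[0.3521 1.1915]] [[-0.7605 -0.0487]]
dot-up [ 0.4632 -0.1748  0.1788] board [ 0.0103 -0.0115  0.0442] reproj [[0.0428 0.144 ]] [[-0.0913 -0.0053]]
dark-down [ 0.4694 -0.1657  0.1235] board [-0.0227 -0.0143 -0.0014] reproj [[0.023  0.0768]] [[-0.0502 -0.003 ]]
[[332.0921 176.9908]
 [373.051  140.9799]
 [384.1446 227.289 ]
 [428.8753 186.5024]]
```

View pics/st2.png

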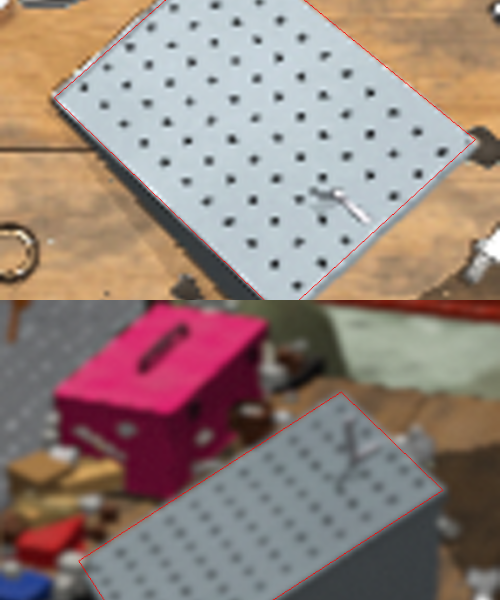

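The stand outline agrees in both views. The hook tip triangulates to about (10,-11.5,44) mm in board axes, so it leans right (-y) by about 0.2 rad. The bright bar lies flat on the board. I'll straighten the hook first, by closing the fingers on it centred on the board's centre line.

```bash
cat >> h.py <<'E'
ST=np.array([.5316,-.1296,-2.4168]);YH=np.degrees(ST[2])
def plan(p,yaw,n,cur=None):
    s=get_state();p0=np.array(s["tcp_pos"]);y0=s["eef_rot"][2]
    if cur is not None:p0,y0=np.array(cur[0]),cur[1]
    dy=(yaw-y0+180)%360-180;out=[]
    for i in range(n):
        y=np.radians(y0+dy*i/n);R=np.array([[np.cos(y),np.sin(y),0],[np.sin(y),-np.cos(y),0],[0,0,-1]])
        out.append((R.T@(np.array(p)-p0)/n*100).round(2).tolist())
    print("turn/row %.2f"%(-dy/n));[print(o) for o in out];return out
E
python3 - <<'E'
from h import *
h=hookpt(ST,.0075,0,.040);print(h,YH)
p=[*h[:2],.235];plan(p,YH,10)
E
```

```text
[ 0.4714 -0.1829  0.1737] -138.47243992721735
turn/row -2.22
[-3.85, 3.47, -0.08]
[-3.98, 3.31, -0.08]
[-4.1, 3.16, -0.08]
[-4.22, 3.0, -0.08]
[-4.33, 2.83, -0.08]
[-4.44, 2.66, -0.08]
[-4.54, 2.48, -0.08]
[-4.63, 2.31, -0.08]
[-4.72, 2.13, -0.08]
[-4.8, 1.94, -0.08]
```

Call:
jog_arm --moves '[[[-3.85, 3.45, -0.1], -2.2, 8.7], [[-4.0, 3.3, -0.1], -2.2, 8.7], [[-4.1, 3.15, -0.1], -2.2, 8.7], [[-4.2, 3.0, -0.1], -2.2, 8.7], [[-4.35, 2.85, -0.1], -2.2, 8.7], [[-4.45, 2.65, -0.1], -2.2, 8.7], [[-4.55, 2.5, -0.1], -2.2, 8.7], [[-4.65, 2.3, -0.1], -2.2, 7.0], [[-4.7, 2.15, -0.1], -2.2, 7.0], [[-4.8, 1.95, -0.1], -2.4, 7.0], [[0, 0, 0], 0, 7.0]]' --newtons 8

```text
time_s: 3.02
tcp_pos: [0.4739, -0.1806, 0.2368]
eef_rot: [-180.0, 0.0, -138.2]
contact_force: [-1.0, 0.1, 0.4]
gripper_width: 0.0699
gripper_force: 0.0
```

Run:
```python
from h import *
s=get_state();print({k:s[k] for k in("time_s","tcp_pos","eef_rot","joints","contact_force")})
h=hookpt(ST,.0075,0,.040);plan([*h[:2],.170],YH,4)
```

```text
{'time_s': 3.025, 'tcp_pos': array([ 0.4739, -0.1806,  0.2368]), 'eef_rot': array([-179.9709,    0.0417, -138.2434]), 'joints': array([  1.3596,   4.1565, -19.2193,  -0.0053, -66.5736, -49.6009]), 'contact_force': array([-0.9978,  0.0927,  0.4342])}
turn/row 0.06
[0.08, -0.0, 1.67]
[0.08, -0.0, 1.67]
[0.08, -0.0, 1.67]
[0.08, -0.0, 1.67]
```

Call:
jog_arm --moves '[[[0.1, 0, 2.2], 0, 7], [[0.1, 0, 2.2], 0, 7], [[0.1, 0, 2.2], 0, 5.5], [[0, 0, 0], 0, 4.5], [[0, 0, 0], 0, 3.6], [[0, 0, 0], 0, 2.8], [[0, 0, 0], 0, 2.2], [[0, 0, 0], 0, 1.7]]' --newtons 8

```text
time_s: 4.03
tcp_pos: [0.4699, -0.1846, 0.1712]
eef_rot: [180.0, 0.0, -138.5]
contact_force: [-3.0, 4.0, 4.7]
gripper_width: 0.0189
gripper_force: 2.6
```

Call:
jog_arm --moves '[[[0, 0, 0], 0, 1.5], [[0, 0, 0], 0, 1.3], [[0, 0, 0], 0, 1.1], [[0, 0, 0], 0, 0.9], [[0, 0, 0], 0, 0.8], [[0, 0, 0], 0, 0.8]]' --newtons 8

```text
time_s: 4.78
tcp_pos: [0.4701, -0.1849, 0.1707]
eef_rot: [180.0, 0.0, -138.5]
contact_force: [-2.1, 4.1, 4.7]
gripper_width: 0.008
gripper_force: 2.4
```

Call:
jog_arm --moves '[[[0, 0, 0], 0, 2], [[0, 0, 0], 0, 4], [[0, 0, -2], 0, 6], [[0, 0, -5], 0, 6]]'

```text
time_s: 5.28
tcp_pos: [0.4688, -0.1851, 0.2392]
eef_rot: [179.8, -0.2, -138.5]
contact_force: [1.6, -0.7, 0.8]
gripper_width: 0.0426
gripper_force: 0.0
```

Run:
```python
from h import *
s=get_state();print({k:s[k] for k in("time_s","tcp_pos","eef_rot","contact_force")})
plan([.470,.2685,.15],-26.3,12)
```

```text
{'time_s': 5.275, 'tcp_pos': array([ 0.4688, -0.1851,  0.2392]), 'eef_rot': array([ 179.7987,   -0.2133, -138.5248]), 'contact_force': array([ 1.6476, -0.6618,  0.8451])}
turn/row -9.35
[-2.51, 2.83, 0.74]
[-2.94, 2.38, 0.74]
[-3.28, 1.87, 0.74]
[-3.54, 1.31, 0.74]
[-3.71, 0.72, 0.74]
[-3.78, 0.11, 0.74]
[-3.75, -0.51, 0.74]
[-3.61, -1.11, 0.74]
[-3.38, -1.68, 0.74]
[-3.07, -2.21, 0.74]
[-2.67, -2.68, 0.74]
[-2.2, -3.08, 0.74]
```

Call:
jog_arm --moves '[[[-2.5, 2.85, 0.5], -9.35, 6], [[-2.95, 2.4, 0.5], -9.35, 6], [[-3.3, 1.85, 0.7], -9.35, 6], [[-3.55, 1.3, 0.7], -9.35, 6], [[-3.7, 0.7, 0.8], -9.35, 6], [[-3.8, 0.1, 0.8], -9.35, 6], [[-3.75, -0.5, 0.8], -9.35, 6], [[-3.6, -1.1, 0.8], -9.35, 6], [[-3.4, -1.7, 0.8], -9.35, 6], [[-3.05, -2.2, 0.8], -9.35, 6], [[-2.65, -2.7, 0.8], -9.35, 6], [[-2.2, -3.1, 0.8], -9.35, 6]]'

```text
time_s: 6.78
tcp_pos: [0.4721, 0.2703, 0.1522]
eef_rot: [-180.0, -0.0, -26.0]
contact_force: [0.3, 0.7, 0.0]
gripper_width: 0.0603
gripper_force: 0.0
```

Run:
```python
from h import *
s=get_state();print({k:s[k] for k in("time_s","tcp_pos","eef_rot","contact_force","joints")})
plan([.470,.2685,.006],-26.3,4)
cs=capture("side");ct=capture("top")
print("tips b=-.2,0,.2",*[proj(ct,lean(ST,.011,.05,b)) for b in(-.2,0,.2)],*[proj(cs,lean(ST,.011,.05,b)) for b in(-.2,0,.2)])
a=cv2.resize(ct["pixels"][180:220,375:425],None,fx=9,fy=9,interpolation=cv2.INTER_CUBIC)
b=cv2.resize(cs["pixels"][120:160,330:380],None,fx=9,fy=9,interpolation=cv2.INTER_CUBIC)
cv2.imwrite("pics/hook3.png",np.hstack([a,b])[:, :800])
```

```text
{'time_s': 6.775, 'tcp_pos': array([0.4721, 0.2703, 0.1522]), 'eef_rot': array([-179.9961,   -0.0259,  -25.9907]), 'contact_force': array([0.3034, 0.6619, 0.0204]), 'joints': array([ 50.4614,  11.8302, -21.906 ,   0.0292, -56.254 ,  13.5316])}
turn/row 0.08
[-0.03, 0.06, 3.65]
[-0.03, 0.06, 3.65]
[-0.03, 0.06, 3.65]
[-0.03, 0.06, 3.65]
tips b=-.2,0,.2 [[402.8702 193.2829]] [[400.0073 195.6816]] [[397.2101 198.4112]] [[350.3034 129.4144]] [[351.6138 130.5583]] [[353.2219 132.2749]]
```

View pics/hook3.png

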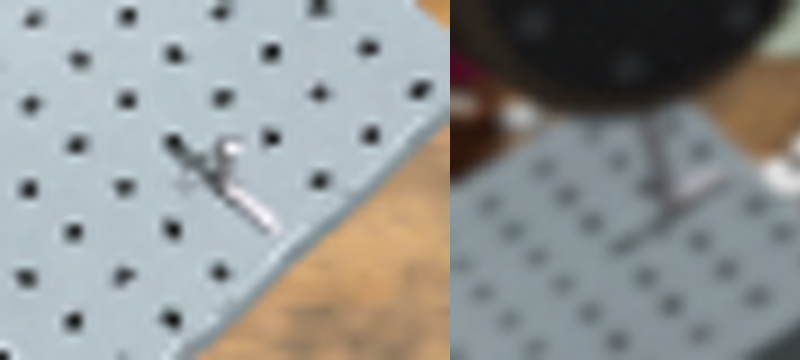

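Call:
jog_arm --moves '[[[0, 0.1, 4], 0.1, 6], [[-0.1, 0.1, 4], 0.1, 6], [[0, 0.05, 4], 0.1, 6], [[0, 0, 2.6], 0, 6], [[0, 0, 0], 0, 4.5], [[0, 0, 0], 0, 3.5]]'

```text
time_s: 7.62
tcp_pos: [0.4705, 0.2676, 0.0075]
eef_rot: [-179.9, -0.0, -26.6]
contact_force: [1.1, 0.4, 1.1]
gripper_width: 0.0455
gripper_force: 0.0
```

The left crop shows the hook tip at pixel (400.1,195.9), where a straight hook is predicted at (400.0,195.7), so the hook is straight. Next I'll grasp the large spanner.

Call:
jog_arm --moves '[[[0, 0, 0.15], 0, 3], [[0, 0, 0], 0, 2.6], [[0, 0, 0], 0, 2.2], [[0, 0, 0], 0, 1.8], [[0, 0, 0], 0, 1.8]]' --newtons 6

```text
time_s: 8.25
tcp_pos: [0.4703, 0.2679, 0.0056]
eef_rot: [-179.9, -0.0, -26.6]
contact_force: [-0.3, 0.9, 5.8]
gripper_width: 0.0223
gripper_force: 6.0
```

Call:
jog_arm --moves '[[[0, 0, -0.5], 0, 1.8], [[0, 0, -0.5], 0, 1.8], [[0, 0, -0.5], 0, 1.8], [[0, 0, -0.5], 0, 1.8], [[0, 0, -0.5], 0, 1.8], [[0, 0, 0], 0, 1.8]]'

```text
time_s: 9.0
tcp_pos: [0.47, 0.2674, 0.0305]
eef_rot: [-180.0, -0.0, -26.6]
contact_force: [-0.1, -0.3, -1.2]
gripper_width: 0.0219
gripper_force: 5.9
```

Run:
```python
from h import *
s=get_state();print({k:s[k] for k in("time_s","tcp_pos","eef_rot","contact_force","moment","gripper_width","gripper_force")})
cs=capture("side");p=proj(cs,s["tcp_pos"])[0];x,y=p.astype(int)
cv2.imwrite("pics/g1.png",cv2.resize(cs["pixels"][y-60:y+60,x-80:x+80],None,fx=5,fy=5,interpolation=cv2.INTER_CUBIC))
```

```text
{'time_s': 9.0, 'tcp_pos': array([0.47  , 0.2674, 0.0305]), 'eef_rot': array([-179.9708,   -0.0126,  -26.5935]), 'contact_force': array([-0.1286, -0.3216, -1.1844]), 'moment': array([-0.1979, -0.0278,  0.0025]), 'gripper_width': 0.021917408004530604, 'gripper_force': 5.945748835802078}
```

View pics/g1.png

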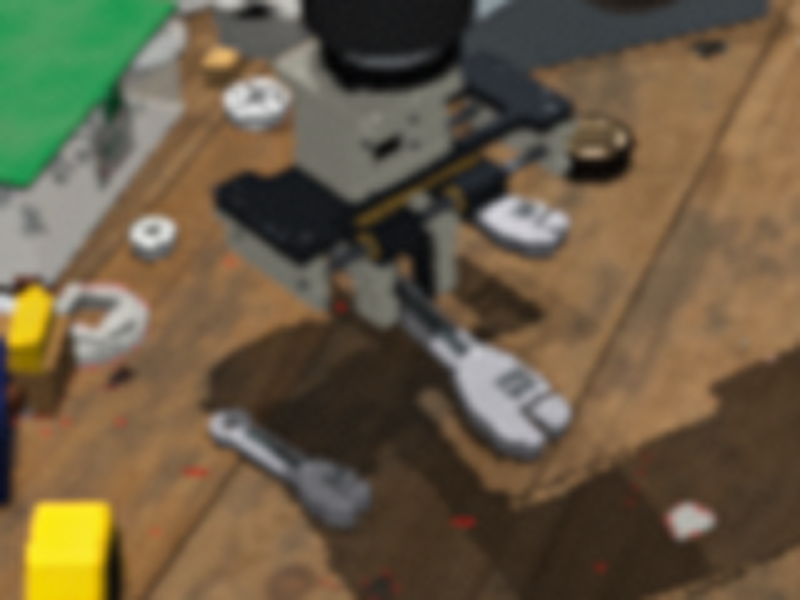

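Call:
jog_arm --moves '[[[-0.15, 0, -0.5], 0, 1.8], [[-0.15, 0, -0.5], 0, 1.8], [[-0.2, 0, -0.5], 0, 1.8], [[-0.2, 0, -0.5], 0, 1.8], [[-0.2, 0, -0.5], 0, 1.8], [[0, 0, 0], 0, 1.8], [[0, 0, 0], 0, 1.8]]'

```text
time_s: 9.93
tcp_pos: [0.4619, 0.2714, 0.0551]
eef_rot: [-180.0, -0.0, -26.6]
contact_force: [0.5, -0.8, -1.4]
gripper_width: 0.0218
gripper_force: 6.0
```

Call:
jog_arm --moves '[[[0, 0, 0], 0, 1.5], [[0, 0, 0], 0, 1.5], [[0, 0, -3], 0, 1.5], [[0, 0, -4], 0, 1.5], [[0, 0, -4], 0, 1.5], [[0, 0, 0], 0, 1.5]]' --newtons 30

```text
time_s: 10.68
tcp_pos: [0.4631, 0.2727, 0.1681]
eef_rot: [-179.7, -0.1, -26.6]
contact_force: [-0.4, 0.1, -3.1]
gripper_width: 0.0211
gripper_force: 30.0
```

Run:
```python
from h import *
s=get_state();print({k:s[k] for k in("time_s","tcp_pos","eef_rot","contact_force","moment","gripper_width","gripper_force")})
np.set_printoptions(suppress=True,precision=4)
cs=capture("side");ct=capture("top")
p=proj(cs,s["tcp_pos"])[0];x,y=p.astype(int)
q=proj(ct,s["tcp_pos"])[0].astype(int)
a=cv2.resize(cs["pixels"][y-60:y+60,x-50:x+50],None,fx=4,fy=4,interpolation=cv2.INTER_CUBIC)
b=cv2.resize(ct["pixels"][q[1]-60:q[1]+60,q[0]-50:q[0]+50],None,fx=4,fy=4,interpolation=cv2.INTER_CUBIC)
cv2.imwrite("pics/g2.png",np.hstack([a,b]));print(x,y,q)
R=Rz(np.radians(s["eef_rot"][2]))
for t in(0,15,25,35):
    t=np.radians(t);pts=[]
    for u in(.087,.075,-.118):
        pts.append(s["tcp_pos"]+R@np.array([u*np.cos(t),0,u*np.sin(t)]))
    print(np.degrees(t),(proj(cs,pts)-[x-50,y-60])*4,(proj(ct,pts)-q+[50,60])*4)
```

```text
{'time_s': 10.675, 'tcp_pos': array([0.4631, 0.2727, 0.1681]), 'eef_rot': array([-179.681 ,   -0.0969,  -26.5832]), 'contact_force': array([-0.4034,  0.1478, -3.0757]), 'moment': array([-0.1069,  0.0741,  0.0157]), 'gripper_width': 0.021057300521668487, 'gripper_force': 29.978106021881104}
300 207 [256 199]
0.0 [[121.7182 189.2158]
 [132.6    196.0181]
 [327.3625 317.7657]] [[253.8466 144.7493]
 [246.9526 157.8974]
 [133.7284 373.8359]]
14.999999999999998 [[121.9728 162.9129]
 [132.9243 173.3061]
 [323.6611 354.3178]] [[248.5012 143.2562]
 [242.2374 156.8287]
 [143.8534 370.0069]]
25.0 [[125.181  147.7953]
 [135.7816 160.3085]
 [316.5244 373.6597]] [[243.0478 146.0193]
 [237.4831 159.3503]
 [152.569  362.772 ]]
35.0 [[130.7975 135.1744]
 [140.7206 149.5091]
 [306.0712 388.3722]] [[236.2145 151.8325]
 [231.5632 164.4753]
 [162.4925 352.2195]]
```

View pics/g2.png

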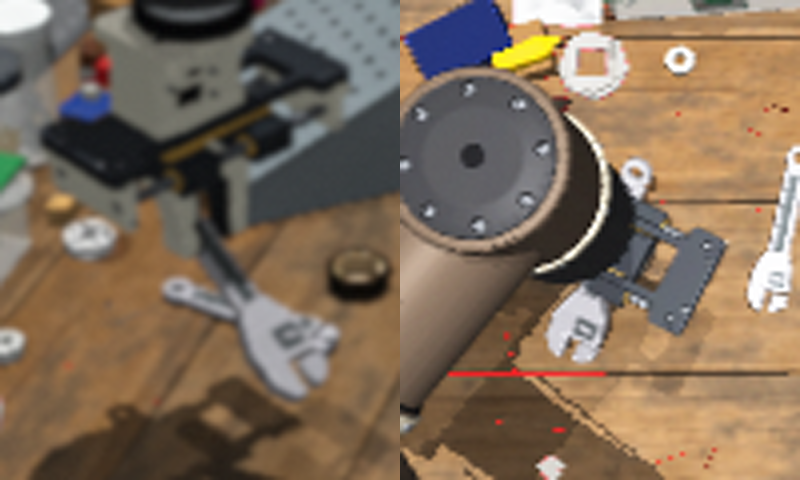

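```bash
cat >> h.py <<'E'
def tiltfit(ct,cs,s,L,obs,x0=(0.,25.,0.)):
    """obs: (cam,u_along,w_height,pixel); params du(mm), tilt(deg), yaw err"""
    from scipy.optimize import least_squares
    R=Rz(np.radians(s["eef_rot"][2]))
    def f(v):
        t=np.radians(v[1]);r=[]
        for c,u,w,px in obs:
            u2=u+v[0]/1000;P=s["tcp_pos"]+R@np.array([u2*np.cos(t)-w*np.sin(t),0,u2*np.sin(t)+w*np.cos(t)])
            r+=list(proj(c,P)[0]-px)
        return np.array(r+[v[0]*.02])
    q=least_squares(f,x0[:2]);return q.x,f(q.x)
E
python3 - <<'E'
from h import *
s=get_state();cs=capture("side");ct=capture("top")
T=lambda x,y:np.array([256-50+x/4-.4,199-60+y/4-.4]);S=lambda x,y:np.array([250+x/4-.4,147+y/4-.4])
obs=[(ct,.075,.002,T(236,178)),(ct,-.118,.002,T(178,355)),(cs,-.118,.002,S(312,378))]
print(tiltfit(ct,cs,s,0,obs));print(tiltfit(ct,cs,s,0,obs[:2]));print(s["time_s"])
p=get_state()["tcp_pos"];print(p)
E
```

```text
(array([ 3.6677, 35.6439]), array([-0.0385, -2.8335, -2.6258, -0.455 , -0.909 ,  2.5633,  0.0734]))
(array([-2.3354, 40.8591]), array([-1.4801, -0.3087, -1.7124, -0.8077, -0.0467]))
10.775
[0.461  0.2706 0.1636]
```

Call:
jog_arm --moves '[[[0, 0, 3], 0, 1.5], [[0, 0, 3], 0, 1.5], [[0, 0, 2.4], 0, 1.5], [[0, 0, 1], 0, 1.5], [[0, 0, 0.7], 0, 1.5], [[0, 0, 0.7], 0, 1.5], [[0, 0, 0.7], 0, 1.5], [[0, 0, 0], 0, 1.5]]' --newtons 20

```text
time_s: 11.88
tcp_pos: [0.4614, 0.2712, 0.0496]
eef_rot: [180.0, 0.0, -26.6]
contact_force: [0.5, -0.2, -0.7]
gripper_width: 0.021
gripper_force: 20.0
```

Call:
jog_arm --moves '[[[0, 0, 0], 0, 1.5], [[0, 0, 0], 0, 1.5], [[0, 0, -0.5], 0, 1.5], [[0, 0, -1.5], 0, 1.5], [[0, 0, -2.5], 0, 1.5], [[0, 0, -3], 0, 1.5], [[0, 0, -2.5], 0, 1.5], [[0, 0, -1], 0, 1.5], [[0, 0, -0.3], 0, 1.5], [[0, 0, 0], 0, 1.5]]' --newtons 55

```text
time_s: 13.12
tcp_pos: [0.4614, 0.271, 0.1624]
eef_rot: [179.9, 0.0, -26.6]
contact_force: [-1.2, -0.0, -2.5]
gripper_width: 0.0193
gripper_force: 55.0
```

Run:
```python
from h import *
s=get_state();print({k:s[k] for k in("time_s","tcp_pos","eef_rot","contact_force","moment","gripper_width","gripper_force")})
cs=capture("side");ct=capture("top")
x,y=proj(cs,s["tcp_pos"])[0].astype(int);q=proj(ct,s["tcp_pos"])[0].astype(int)
a=cv2.resize(cs["pixels"][y-60:y+60,x-50:x+50],None,fx=4,fy=4,interpolation=cv2.INTER_CUBIC)
b=cv2.resize(ct["pixels"][q[1]-60:q[1]+60,q[0]-50:q[0]+50],None,fx=4,fy=4,interpolation=cv2.INTER_CUBIC)
R=Rz(np.radians(s["eef_rot"][2]))
for t,col in((10,(255,0,0)),(22,(0,255,0)),(35,(0,0,255))):
    t=np.radians(t)
    P=[s["tcp_pos"]+R@np.array([u*np.cos(t)-.001*np.sin(t),0,u*np.sin(t)+.001*np.cos(t)]) for u in(.075,-.118)]
    for im,c,o in((a,cs,(x,y)),(b,ct,q)):
        for p in (proj(c,P)-o+[50,60])*4: cv2.drawMarker(im,tuple(np.round(p).astype(int).tolist()),col,cv2.MARKER_CROSS,10,1)
cv2.imwrite("pics/g3.png",np.hstack([a,b]));print(x,y,q)
```

```text
{'time_s': 13.125, 'tcp_pos': array([0.4614, 0.271 , 0.1624]), 'eef_rot': array([179.9422,   0.0249, -26.6143]), 'contact_force': array([-1.1852, -0.0117, -2.5393]), 'moment': array([-0.1082,  0.0781, -0.0502]), 'gripper_width': 0.01925304436843635, 'gripper_force': 54.97968775802292}
301 208 [257 199]
```

View pics/g3.png

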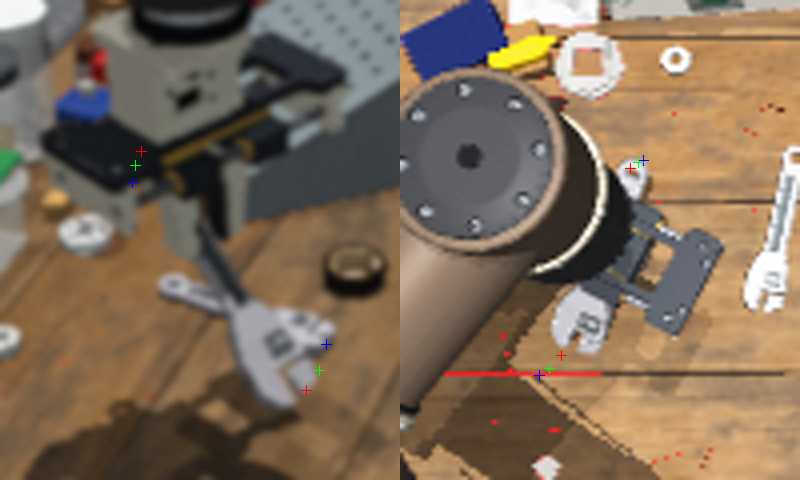

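Gripped at the origin, the head droops to about 40° even under 55 N, because the centre of mass is well towards the head. I'll lay it flat again and re-grip 42 mm nearer the head, close to the balance point.

Call:
jog_arm --moves '[[[0, 0, 4], 0, 1.5], [[0, 0, 4], 0, 1.5], [[0, 0, 2.5], 0, 1.5], [[0.1, 0, 1], 0, 1.5], [[0.2, 0, 1], 0, 1.5], [[0.2, 0, 1], 0, 1.5], [[0.2, 0, 1], 0, 1.5], [[0.1, 0, 0.6], 0, 1.5], [[0, 0, 0.5], 0, 1.5], [[0, 0, 0], 0, 1.5]]' --newtons 5

```text
time_s: 14.48
tcp_pos: [0.4688, 0.2679, 0.0128]
eef_rot: [-179.9, -0.1, -26.5]
contact_force: [-24.5, -8.7, 69.1]
gripper_width: 0.0146
gripper_force: 34.4
```

Call:
jog_arm --moves '[[[0, 0, 0], 0, 2.6], [[0, 0, 0], 0, 3], [[-2.1, 0, 0], 0, 3], [[-2.1, 0, 0], 0, 3], [[0, 0, 0], 0, 1.5], [[0, 0, 0], 0, 1.5], [[0, 0, 0], 0, 1.5]]' --newtons 20

```text
time_s: 15.35
tcp_pos: [0.4353, 0.2887, 0.0129]
eef_rot: [-179.6, -0.3, -26.4]
contact_force: [-2.3, -10.5, 54.4]
gripper_width: 0.0199
gripper_force: 27.2
```

Call:
jog_arm --moves '[[[0, 0, -1], 0, 1.5], [[0, 0, -2], 0, 1.5], [[0, 0, -3], 0, 1.5], [[0, 0, -3], 0, 1.5], [[0, 0, -2], 0, 1.5], [[0, 0, -1], 0, 1.5], [[0, 0, 0], 0, 1.5]]' --newtons 30

```text
time_s: 16.23
tcp_pos: [0.4315, 0.2868, 0.1273]
eef_rot: [-179.9, -0.0, -26.6]
contact_force: [0.5, 0.4, -0.9]
gripper_width: 0.015
gripper_force: 0.0
```

```bash
cat > g.py <<'E'
from h import *
import sys
def shot(name,ue,uh,tilts=(0,15,30),w=.001):
    s=get_state();print({k:s[k] for k in("time_s","tcp_pos","eef_rot","contact_force","moment","gripper_width","gripper_force")})
    cs=capture("side");ct=capture("top")
    o1=proj(cs,s["tcp_pos"])[0].astype(int);o2=proj(ct,s["tcp_pos"])[0].astype(int)
    ims=[]
    R=Rz(np.radians(s["eef_rot"][2]))
    for c,o in((cs,o1),(ct,o2)):
        im=cv2.resize(c["pixels"][o[1]-60:o[1]+60,o[0]-50:o[0]+50],None,fx=4,fy=4,interpolation=cv2.INTER_CUBIC)
        for t,col in zip(tilts,((255,0,0),(0,255,0),(0,0,255))):
            t=np.radians(t);P=[s["tcp_pos"]+R@np.array([u*np.cos(t)-w*np.sin(t),0,u*np.sin(t)+w*np.cos(t)]) for u in(ue,uh)]
            for p in (proj(c,P)-o+[50,60])*4: cv2.drawMarker(im,tuple(np.round(p).astype(int).tolist()),col,cv2.MARKER_CROSS,8,1)
        ims.append(im)
    cv2.imwrite(f"pics/{name}.png",np.hstack(ims));print(o1,o2)
if __name__=="__main__": shot(sys.argv[1],float(sys.argv[2]),float(sys.argv[3]))
E
python3 g.py L4 .117 -.076
```

```text
{'time_s': 16.225, 'tcp_pos': array([0.4315, 0.2868, 0.1273]), 'eef_rot': array([-179.9422,   -0.0045,  -26.6061]), 'contact_force': array([ 0.5394,  0.4409, -0.8728]), 'moment': array([-0.0397,  0.1829,  0.0109]), 'gripper_width': 0.014961969256741106, 'gripper_force': 0.0}
[310 225] [254 210]
```

View pics/L4.png

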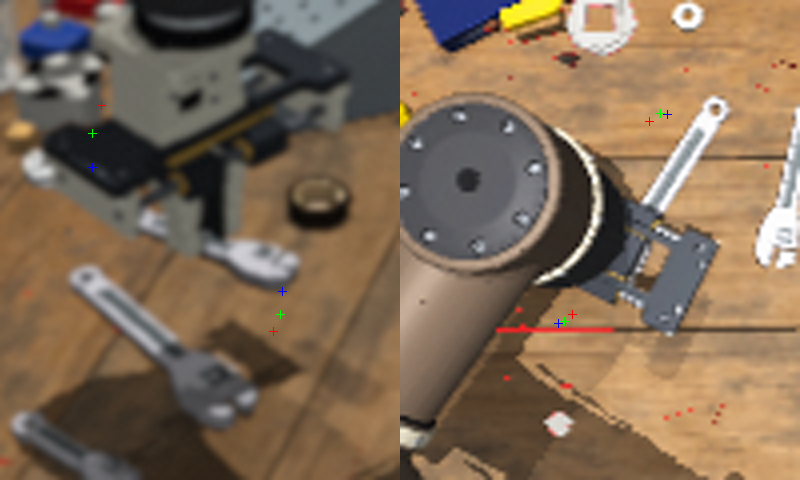

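The crops show the large spanner lying flat and free on the bench, with its eye at top pixel (282.1,176.6) and side pixel (280.9,234.1). My grip had been too shallow and slipped over the shank's edge. I'll re-measure and grip deeper with less force.

Run:
```python
from h import *
cs=capture("side");ct=capture("top")
e1=back(ct,(282.1,176.6),.0065)[0];e2=back(cs,(280.9,234.1),.0065)[0]
h=back(cs,(260+215/4-.4,165+395/4-.4),.009)[0]
print("eye",e1,e2,"head",h,np.degrees(np.arctan2(*(e2-h)[1::-1])),np.linalg.norm(e2-h))
sh=back(ct,(204+250/4-.4,150+208/4-.4),.011)[0];print("top shank yaw",np.degrees(np.arctan2(*(e1-sh)[1::-1])))
for nm,b in(("side",(270,225,330,275)),):
    m=steel(cs,b)
    x,f=fit([(cs,m)],SP["spanner_large"],[.44,.262,-.47],[.01,.01,.1]);print(x[:2],np.degrees(x[2]),f,"eye",x[:2]+.075*np.array([np.cos(x[2]),np.sin(x[2])]))
s=get_state();print(s["time_s"],s["tcp_pos"])
```

```text
eye [0.5633 0.2084 0.0065] [0.5647 0.2081 0.0065] head [0.4231 0.3    0.009 ] -32.99351637699525 0.1688764576660937
top shank yaw -31.370571449809336
[0.5401 0.2235] -29.098184587704388 0.4561723470687866 eye [0.6057 0.187 ]
16.425 [0.431  0.2861 0.126 ]
```

Run:
```python
from h import *
plan([.4646,.2703,.003],-32,4)
```

```text
turn/row 1.35
[0.93, -0.02, 3.08]
[0.93, -0.04, 3.08]
[0.93, -0.07, 3.08]
[0.92, -0.09, 3.08]
```

Call:
jog_arm --moves '[[[0.93, 0, 0], 1.35, 4], [[0.93, -0.05, 2.5], 1.35, 4], [[0.93, -0.07, 3], 1.35, 4], [[0.93, -0.1, 3], 1.35, 4], [[0, 0, 2.5], 0, 4], [[0, 0, 1], 0, 4], [[0, 0, 0.3], 0, 4], [[0, 0, 0], 0, 3]]' --newtons 15

```text
time_s: 17.42
tcp_pos: [0.4655, 0.271, 0.0046]
eef_rot: [-180.0, -0.0, -32.0]
contact_force: [0.4, -0.5, 0.6]
gripper_width: 0.0343
gripper_force: 0.0
```

Call:
jog_arm --moves '[[[0, 0, 0], 0, 2.5], [[0, 0, 0], 0, 2], [[0, 0, 0], 0, 1.9], [[0, 0, 0], 0, 1.9], [[0, 0, -0.3], 0, 1.9], [[0, 0, -0.5], 0, 1.9], [[0, 0, -1], 0, 1.9], [[0, 0, -2], 0, 1.9], [[0, 0, -2], 0, 1.9], [[0, 0, -1], 0, 1.9], [[0, 0, 0], 0, 1.9]]'

```text
time_s: 18.8
tcp_pos: [0.4654, 0.271, 0.0728]
eef_rot: [-179.9, -0.0, -32.0]
contact_force: [0.0, -0.4, -2.9]
gripper_width: 0.0214
gripper_force: 15.0
```

```bash
python3 g.py L5 .117 -.076
```

```text
{'time_s': 18.8, 'tcp_pos': array([0.4654, 0.271 , 0.0728]), 'eef_rot': array([-179.9013,   -0.0095,  -32.0073]), 'contact_force': array([ 0.0351, -0.3895, -2.8867]), 'moment': array([-0.0695,  0.1391,  0.0125]), 'gripper_width': 0.021386310992948635, 'gripper_force': 14.980402439832687}
[302 235] [261 201]
```

```bash
cat > e.py <<'E'
from h import *
import sys
def pts(s,us,t,w=.001):
    R=Rz(np.radians(s["eef_rot"][2]));t=np.radians(t)
    return np.array([s["tcp_pos"]+R@np.array([u*np.cos(t)-w*np.sin(t),0,u*np.sin(t)+w*np.cos(t)]) for u in us])
def asc(c,x0,y0,x1,y1):
    hsv=cv2.cvtColor(c["pixels"],cv2.COLOR_BGR2HSV).astype(int)
    print("cols",x0,"rows",y0)
    for y in range(y0,y1):
        print(y," ".join("%3d"%hsv[y,x,2] if hsv[y,x,1]<75 else "  ." for x in range(x0,x1)))
if __name__=="__main__":
    s=get_state();ct,cs=capture("top"),capture("side");ue,uh=map(float,sys.argv[1:3])
    for t in(0,10,20,30,40):print(t,proj(ct,pts(s,(ue,uh),t)).round(1).tolist(),proj(cs,pts(s,(ue,uh),t)).round(1).tolist())
    a=proj(ct,pts(s,(ue,),10))[0].astype(int);asc(ct,a[0]-9,a[1]-9,a[0]+12,a[1]+9)
    a=proj(cs,pts(s,(uh,),15))[0].astype(int);asc(cs,a[0]-15,a[1]-13,a[0]+11,a[1]+14)
E
python3 e.py .117 -.076
```

```text
0 [[280.3, 173.3], [249.8, 220.4]] [[279.4, 216.1], [319.0, 249.3]]
10 [[279.4, 172.7], [250.7, 220.3]] [[279.2, 210.6], [318.9, 253.0]]
20 [[278.0, 173.0], [251.8, 219.7]] [[279.8, 205.8], [318.3, 256.2]]
30 [[276.0, 174.3], [253.3, 218.6]] [[281.0, 201.8], [317.2, 258.6]]
40 [[273.5, 176.4], [255.0, 216.9]] [[282.8, 198.6], [315.7, 260.3]]
cols 270 rows 163
163   .   .   .   .   .   .   .   .   .   .   .   .   .   .   .   .   .   .   .   .   .
164   .   .   .   .   .   .   .   .   .   .   .   .   .   .   .   .   .   .   .   .   .
165   .   .   .   .   .   .   .   .   .   .   .   .   .   .   .   .   .   .   .   .   .
166   .   .   .   .   .   .   .   .   .   .   .   .   .   .   .   .   .   .   .   .   .
167   .   .   .   .   .   .   .   .   .   .   .   .   .   .   .   .   .   .   .   .   .
168   .   .   .   .   .   .   .   .   .   .   .   .   .   .   .   .   .   .   .   .   .
169   .   .   .   .   .   .   .   .   .   .   .   .   .   .   .   .   .   .   .   .   .
170   .   .   .   .   .   .   .   .   .   .   .   .   .   .   .   .   .   .   .   .   .
171   .   .   .   .   .   .   .   
[... 3079 characters left out ...]
   .   .   .   .   .   .   .   .   .   .   .   .   .
262   .   .   .   .   .   .   .   .   .   .   .   .   .   .   .   .   .   .   .   .   .   .   .   .   .   .
263   .   .   .   .   .   .   .   .   .   .   .   .   .   .   .   .   .   .   .   .   .   .   .   .   .   .
264   .   .   .   .   .   .   .   .   .   .   .   .   .   .   .   .   .   .   .   .   .   .   .   .   .   .
265   .   .   .   .   .   .   .   .   .   .   .   .   .   .   .   .   .   .   .   .   .   .   .   .   .   .
266   .   .   .   .   .   .   .   .   .   .   .   .   .   .   .   .   .   .   .   .   .   .   .   .   .   .
267   .   .   .   .   .   .   .   .   .   .   .   .   .   .   .   .   .   .   .   .   .   .   .   .   .   .
```

The spanner is now held level near its balance point: its eye hole is at top pixel (280.4,173.8), and (280.3,173.3) is predicted for 0° tilt. I'll carry it over to the hook.

Run:
```python
from h import *
tip=hookpt(ST,.011,0,.05);u=np.array([np.cos(ST[2]),np.sin(ST[2])])
p=[*(tip[:2]-.1162*u),.215];print(p);s=get_state();print(s["time_s"],s["tcp_pos"])
c=s["tcp_pos"].copy();c[2]+=.10
plan(p,YH,12,(c,s["eef_rot"][2]))
```

```text
[np.float64(0.5592091282436394), np.float64(-0.10514982118467263), 0.215]
19.0 [0.4647 0.2703 0.0713]
turn/row 8.87
[2.33, 2.24, -0.36]
[2.64, 1.85, -0.36]
[2.9, 1.42, -0.36]
[3.08, 0.96, -0.36]
[3.19, 0.47, -0.36]
[3.23, -0.03, -0.36]
[3.18, -0.53, -0.36]
[3.06, -1.01, -0.36]
[2.87, -1.47, -0.36]
[2.61, -1.9, -0.36]
[2.29, -2.28, -0.36]
[1.91, -2.6, -0.36]
```

Call:
jog_arm --moves '[[[0, 0, -2], 0, 1.9], [[0, 0, -3], 0, 1.9], [[0, 0, -3.5], 0, 1.9], [[0, 0, -2], 0, 1.9]]'

```text
time_s: 19.5
tcp_pos: [0.4654, 0.2709, 0.1781]
eef_rot: [-180.0, -0.0, -32.0]
contact_force: [-0.9, 0.3, -1.5]
gripper_width: 0.022
gripper_force: 15.0
```

Call:
jog_arm --moves '[[[2.3, 2.25, -0.4], 8.9, 1.9], [[2.65, 1.85, -0.4], 8.9, 1.9], [[2.9, 1.4, -0.4], 8.9, 1.9], [[3.1, 0.95, -0.4], 8.9, 1.9], [[3.2, 0.45, -0.4], 8.9, 1.9], [[3.2, -0.05, -0.4], 8.9, 1.9], [[3.2, -0.55, -0.4], 8.9, 1.9], [[3.05, -1.0, -0.3], 8.9, 1.9], [[2.85, -1.45, -0.3], 8.9, 1.9], [[2.6, -1.9, -0.3], 8.9, 1.9], [[2.3, -2.3, -0.3], 8.9, 1.9], [[1.9, -2.6, -0.3], 8.6, 1.9]]'

```text
time_s: 21.0
tcp_pos: [0.5592, -0.1056, 0.2191]
eef_rot: [179.9, -0.1, -138.8]
contact_force: [0.1, -0.6, -3.0]
gripper_width: 0.0221
gripper_force: 15.0
```

Call:
jog_arm --moves '[[[0, 0, 0], 0, 1.9], [[0, 0, 0], 0, 1.9]]'

```text
time_s: 21.25
tcp_pos: [0.5589, -0.1046, 0.2192]
eef_rot: [179.9, -0.1, -138.5]
contact_force: [0.5, 0.0, -2.9]
gripper_width: 0.0218
gripper_force: 15.0
```

```bash
cat > f.py <<'E'
from e import *
ue=float(sys.argv[1])
s=get_state();ct=capture("top")
print(s["time_s"],s["tcp_pos"],s["eef_rot"],s["contact_force"],s["gripper_force"])
tip=hookpt(ST,.011,0,.05);print("tip px",proj(ct,tip))
for t in(-10,0,10,20,30):print(t,proj(ct,pts(s,(ue,),t)).round(1).tolist())
u=np.array([np.cos(ST[2]),np.sin(ST[2]),0]);v=np.array([-u[1],u[0],0])
E0=pts(s,(ue,),0)[0]-tip;print("eye-tip: along",E0@u,"across",E0@v,"up",E0[2])
a=proj(ct,pts(s,(ue,),0))[0].astype(int)
V=ct["pixels"].max(2)
for y in range(a[1]-9,a[1]+10):print(y," ".join("%3d"%V[y,x] for x in range(a[0]-9,a[0]+11)))
print("col0",a[0]-9)
E
python3 f.py .1162
```

```text
21.25 [ 0.5589 -0.1046  0.2192] [ 179.9339   -0.0648 -138.4742] [ 0.5418  0.0477 -2.8924] 14.980555325746536
tip px [[400.0073 195.6816]]
-10 [[400.6, 194.8]]
0 [[402.4, 194.4]]
10 [[403.4, 193.2]]
20 [[403.7, 191.0]]
30 [[403.1, 188.0]]
eye-tip: along -0.000169959629491521 across -0.0006470709163984866 up 0.035880069570246004
185 196 170 170 172 232 253 236 211 211 209 209 107  34 185 206 207 208 208 210 209
186 248 197 168 171 172 232 252 233 209 209 208 114  96 192 208 209 209 209 209 209
187 254 248 196 171 172 171 232 252 217 200 208 204 204 207 209 208 208 209 209 208
188 229 254 232 175 172 171 230 253 253 215 200 208 209 208 207 208 209 208 208 208
189 170 234 254 232 175 244 254 254 254 253 213 201 209 210 208 206 208 144 191 206
190 195 173 236 254 254 254 254 254 254 254 225 202 208 210 206 205 142  56 142 195
191 197 211 161 239 254 254 254 254 253 253 253 252 222 205 208 207 207 174 197 207
192 129 131 195 167 195 254 254 254 254 243 228 251 254 246 217 208 208 209 209 209
193 130 129 129 196 167 243 253 254 251 226 210 149 253 253 230 208 208 209 208 209
194 210 210 151 129 197 178 193 252 230 206 208 153 193 251 233 209 209 208 210 208
195 122  45 112 127 197 210 128 252 247 220 208 107 233 253 233 209 209 208 209 207
196 143  77 115 127 195 185 112 211 253 249 235 229 253 244 217 208 209 209 209 208
197 121 125 126 125 127 167 112  88 201 254 255 254 247 221 209 208 207 208 209 210
198 122 119 125 126 124 168 129 149 174 163 194 168 200 209 209 209 209 208 209 207
199 177 179 179 199 132  89 111 158 199 207 207 207 208 208 210 209 175 101 147 199
200 179 179 179 180 179 114 116 192 189 204 209 209 208 209 209 208 144  54 141 196
201 209 208 187 179 179 179 112 201 236 220 209 208 208 209 209 206 205 204 204 200
202 209 208 188 178 179 201 207 131 172 239 228 208 208 208 208 208 209 209 204 210
203 203 210 188 176 179 202 210 209 172 175 239 237 216 208 208 211 211 208 208 180
col0 393
```

Call:
jog_arm --moves '[[[0, -0.06, 1], 0, 1.9], [[0, 0, 1], 0, 1.9], [[0, 0, 0.4], 0, 1.9], [[0, 0, 0.3], 0, 1.9], [[0, 0, 0.3], 0, 1.9], [[0, 0, 0.3], 0, 1.9], [[0, 0, 0], 0, 1.9]]' --newtons 12

```text
time_s: 22.18
tcp_pos: [0.5597, -0.105, 0.1869]
eef_rot: [180.0, -0.0, -138.5]
contact_force: [-0.3, 0.4, -2.9]
gripper_width: 0.0213
gripper_force: 12.0
```

```bash
python3 f.py .1162
```

```text
22.175 [ 0.5597 -0.105   0.1869] [ 179.988    -0.0098 -138.5087] [-0.3162  0.3835 -2.9121] 11.980475038290024
tip px [[400.0073 195.6816]]
-10 [[398.5, 195.8]]
0 [[400.2, 195.4]]
10 [[401.2, 194.2]]
20 [[401.4, 192.1]]
30 [[400.8, 189.2]]
eye-tip: along -0.0004274123851345701 across 0.00015986203933296842 up 0.003603167142030239
186 196 169 171 169 245 252 230 210 212 211 209 209 207 114  97 192 208 209 209 210
187 249 196 169 171 175 245 251 207 201 211 209 208 209 204 203 207 208 209 208 209
188 254 249 196 171 173 176 244 253 213 200 210 208 209 208 208 208 208 209 209 207
189 231 254 249 196 171 172 232 253 253 210 200 208 210 211 210 210 208 206 207 144
190 118 233 254 248 197 230 253 254 254 246 220 208 208 208 209 209 206 206 142  56
191 128 117 186 254 253 254 254 254 254 255 236 209 210 208 208 208 208 208 205 173
192 127 128 121 231 254 255 254 254 243 252 252 248 231 211 208 209 208 208 207 208
193 121 127 130 131 241 254 254 252 254 247 243 254 254 232 208 207 207 209 208 208
194  96  96 191 209 178 248 252 254 245 219 189 126 254 238 173 200 208 210 209 208
195  96  95  70  43 152 159 190 252 217 180 180 152 244 236 118 185 209 209 209 209
196  97  95  93  61 113 127 132 253 240 249 235 147 251 251 226 208 208 208 208 208
197 122  95  94  95  94  94 101 221 252 247 234 251 254 240 210 208 208 208 208 209
198 179 181 122  94  94  93  95 113 203 254 255 254 246 219 207 209 208 209 209 209
199 181 180 178 140 102 164 120  88 106 132 151 201 210 208 208 209 208 211 177  99
200 181 180 201 186 178 178 178 114 115 192 189 203 209 208 209 209 208 209 144  54
201 188 181 182 202 186 202 187 178 112 200 236 220 209 208 209 208 208 206 207 204
202 210 187 181 181 180 180 180 202 207 131 172 240 228 208 207 208 209 208 208 208
203 211 209 188 181 180 199 207 208 209 208 172 175 239 237 217 209 208 211 211 207
204 211 211 144 154 199 205 207 208 209 210 207 188 169 246 230 210 209 209 205 195
col0 391
```

Call:
jog_arm --moves '[[[0, 0, 0.3], 0, 1.9], [[0, 0, 0.3], 0, 1.9], [[0, 0, 0.3], 0, 1.9], [[0, 0, 0], 0, 1.9]]'

```text
time_s: 22.72
tcp_pos: [0.5596, -0.1051, 0.1777]
eef_rot: [180.0, -0.0, -138.5]
contact_force: [0.1, -0.9, -3.0]
gripper_width: 0.0217
gripper_force: 12.0
```

Call:
jog_arm --moves '[[[0.03, 0, 0.2], 0, 1.9], [[0.05, 0, 0.2], 0, 1.9], [[0.05, 0, 0.2], 0, 1.9], [[0, 0, 0], 0, 1.9]]'

```text
time_s: 23.22
tcp_pos: [0.5587, -0.1059, 0.1719]
eef_rot: [180.0, -0.0, -138.5]
contact_force: [-0.7, -0.5, -2.6]
gripper_width: 0.0212
gripper_force: 12.0
```

Call:
jog_arm --moves '[[[0.1, 0, 0.4], 0, 1.9], [[0.11, 0, 0.4], 0, 1.9], [[0.11, 0, 0.4], 0, 1.9], [[0.11, 0, 0.4], 0, 1.9], [[0, 0, 0], 0, 1.9]]'

```text
time_s: 23.85
tcp_pos: [0.5553, -0.1088, 0.1556]
eef_rot: [180.0, -0.0, -138.5]
contact_force: [0.1, -0.5, -2.0]
gripper_width: 0.0217
gripper_force: 12.0
```

Call:
jog_arm --moves '[[[0.1, 0, 0.35], 0, 1.9], [[0.1, 0, 0.35], 0, 1.9], [[0.1, 0, 0.35], 0, 1.9], [[0, 0, 0], 0, 1.9]]' --newtons 8

```text
time_s: 24.35
tcp_pos: [0.553, -0.1108, 0.1452]
eef_rot: [180.0, -0.0, -138.5]
contact_force: [-0.2, 0.1, -1.6]
gripper_width: 0.0217
gripper_force: 8.0
```

```bash
python3 f.py .1162 | head -12
```

```text
24.35 [ 0.553  -0.1108  0.1452] [ 179.975    -0.0322 -138.509 ] [-0.248   0.0582 -1.602 ] 7.981688529253006
tip px [[400.0073 195.6816]]
-10 [[397.6, 199.2]]
0 [[399.2, 198.9]]
10 [[400.2, 197.8]]
20 [[400.4, 195.9]]
30 [[399.7, 193.1]]
eye-tip: along 0.008370389852376245 across 5.777859973078051e-05 up -0.03810080777039232
189 171 172 171 232 254 239 215 212 210 211 211 211 209 210 210 210 210 208 206 208
190 240 182 171 175 231 253 238 213 178  84 102 195 210 209 208 210 210 208 207 142
191 254 227 169 172 177 232 253 235 177  92 144 201 211 210 208 209 210 208 209 208
192 248 252 212 172 174 175 187 252 233 207 207 210 211 212 209 209 208 209 208 208
```

Call:
jog_arm --moves '[[[0.08, 0, 0.3], 0, 1.9], [[0, 0, 0.4], 0, 1.9], [[0.02, 0, 0.5], 0, 1.9], [[0.05, 0, 0.5], 0, 1.9], [[0, 0, 0], 0, 1.9]]' --newtons 6

```text
time_s: 25.02
tcp_pos: [0.5518, -0.1118, 0.1279]
eef_rot: [180.0, -0.1, -138.5]
contact_force: [-0.1, 0.7, -3.9]
gripper_width: 0.0221
gripper_force: 6.0
```

```bash
python3 f.py .1162
```

```text
25.025 [ 0.5518 -0.1118  0.1279] [ 179.9601   -0.0506 -138.5082] [-0.0717  0.7409 -3.8521] 5.99914088845253
tip px [[400.0073 195.6816]]
-10 [[396.8, 200.1]]
0 [[398.4, 199.8]]
10 [[399.3, 198.7]]
20 [[399.5, 196.8]]
30 [[398.8, 194.1]]
eye-tip: along 0.00991379291285429 across -3.255246402815035e-05 up -0.05534995745261942
190 214 155 155 156 188 251 248 226 211 178  82 104 194 208 208 209 210 210 207 206
191 252 214 154 153 156 192 250 248 225 175  95 144 200 211 211 209 208 209 210 208
192 227 252 227 167 157 156 191 250 247 222 208 208 210 211 211 210 209 209 208 209
193 101 227 252 228 166 156 156 238 252 248 224 210 211 209 210 208 209 209 209 208
194  95 102 228 252 227 150 234 251 253 253 248 225 210 208 209 144 150 199 209 209
195 122  95 100 230 252 252 252 252 225 250 229 191 180 203 209 102  29 185 208 209
196 187 121  95 104 231 253 253 223 186 189 140 247 242 226 211 174 199 208 208 208
197 188 180 121  96 104 219 252 253 194 167 119 150 244 252 231 208 206 210 209 208
198 210 208 188 181 122 106 234 238 241 168 112 134 112 245 243 219 209 210 209 209
199 210 211 210 187 120  95 114 154 231 146 109 136  99 241 243 220 209 209 209 210
200 102 196 211 209 187 178 120  87 244 238 160 129 162 252 242 216 209 209 209 208
201 145 200 210 210 209 207 186 117 180 250 251 249 254 252 228 209 209 209 209 207
202 208 211 211 209 210 210 187 120  94 147 222 237 239 230 221 209 208 209 209 208
203 208 209 211 211 210 210 209 205 185 179 182 171 163 174 238 238 216 209 209 212
204 208 211 211 211 147 156 199 206 208 208 210 209 209 187 170 247 231 210 210 209
205 208 210 209 209 102  28 188 209 209 209 211 210 211 207 188 172 228 217 208 227
206 208 209 209 209 174 125 195 209 209 210 209 210 210 211 209 208 209 211 226 193
207 209 207 208 209 210 208 209 209 209 208 208 209 210 209 209 210 210 230 180 153
208 209 208 208 210 213 210 208 210 211 211 209 209 208 208 209 209 234 181 153 154
col0 389
```

Call:
jog_arm --moves '[[[0.06, 0, 0.5], 0, 1.9], [[0.08, 0, 0.5], 0, 1.9], [[0.1, 0, 0.5], 0, 1.9], [[0.12, 0, 0.5], 0, 1.9], [[0, 0, 0], 0, 1.9]]'

```text
time_s: 25.7
tcp_pos: [0.5491, -0.1142, 0.108]
eef_rot: [180.0, -0.0, -138.5]
contact_force: [-0.7, -0.6, -2.3]
gripper_width: 0.0217
gripper_force: 6.0
```

Call:
jog_arm --moves '[[[0.14, 0, 0.5], 0, 1.9], [[0.16, 0, 0.5], 0, 1.9], [[0.09, 0, 0.25], 0, 1.9], [[0, 0, 0], 0, 1.9]]'

```text
time_s: 26.2
tcp_pos: [0.5462, -0.1168, 0.0957]
eef_rot: [180.0, -0.0, -138.5]
contact_force: [-0.3, -0.0, -2.1]
gripper_width: 0.0217
gripper_force: 6.0
```

```bash
python3 f.py .1162
```

```text
26.2 [ 0.5462 -0.1168  0.0957] [ 179.9737   -0.0417 -138.5094] [-0.3371 -0.0059 -2.0965] 5.9989797323942184
tip px [[400.0073 195.6816]]
-10 [[396.3, 202.7]]
0 [[397.9, 202.4]]
10 [[398.8, 201.4]]
20 [[398.9, 199.6]]
30 [[398.3, 197.0]]
eye-tip: along 0.01746169997628518 across 5.972512160718804e-05 up -0.08753375635413532
193  95 198 237 213 149 132 156 233 242 243 226 211 210 211 210 208 209 210 209 209
194 122  93 185 234 212 166 229 239 240 241 242 233 217 210 209 210 144 151 199 209
195 188 122  89 165 230 239 239 238 190 146 231 196 182 181 203 208 103  29 186 208
196 207 188 123  92 150 224 239 240 185 167 158 128 247 244 233 215 174 198 209 210
197 209 209 188 121  90 126 218 232 240 173 130 102 152 228 244 224 208 206 210 209
198 210 210 210 211 190 124 110 229 241 211 123 105 134 191 245 209 202 209 209 209
199 211 210 209 211 188 120  94  95 225 227 154 136 183 238 234 194 202 209 210 211
200  84 102 196 211 210 206 133  94 132 221 238 239 246 245 215 206 209 209 209 209
201 116 144 200 211 210 210 187 179 121 107 176 206 195 183 204 211 209 208 209 209
202 207 209 211 210 209 211 208 187 179 178 170 174 108 169 240 229 209 208 208 209
203 208 209 210 211 211 210 210 208 206 208 208 209 208 174 174 239 238 217 209 209
204 208 208 211 211 211 147 155 201 206 209 209 210 211 209 188 170 247 231 210 210
205 209 209 210 211 209 102  28 188 210 209 209 211 214 211 208 187 173 227 217 210
206 210 209 210 209 210 174 124 196 209 210 209 210 210 211 212 210 208 209 212 226
207 210 208 207 208 210 211 210 208 208 209 210 208 210 210 210 210 210 211 229 180
208 209 209 208 209 211 211 211 209 210 210 210 209 209 209 209 209 209 234 182 154
209 175 200 210 210 212 211 212 211 211 213 177 129 194 210 209 209 221 197 163 175
210  78 101 193 210 209 210 211 211 211 212 146  56 146 201 207 214 196 165 166 209
211 125 192 209 209 208 209 212 212 210 210 211 175 199 211 214 193 165 165 199 210
col0 388
```

Call:
jog_arm --moves '[[[0.08, 0, 0.2], 0, 1.9], [[0.08, 0, 0.2], 0, 1.9], [[0, 0, 0], 0, 1.9]]'

```text
time_s: 26.62
tcp_pos: [0.5457, -0.1177, 0.0921]
eef_rot: [-180.0, 0.0, -138.5]
contact_force: [0.7, 0.2, -2.0]
gripper_width: 0.022
gripper_force: 6.0
```

Call:
jog_arm --moves '[[[0, 0, 0.15], 0, 1.9], [[0, 0, 0], 0, 1.9]]'

```text
time_s: 26.88
tcp_pos: [0.5458, -0.1177, 0.091]
eef_rot: [-180.0, 0.0, -138.5]
contact_force: [-1.2, -0.8, 1.9]
gripper_width: 0.022
gripper_force: 6.0
```

```bash
cat >> f.py <<'E'
print("rest px",{z:proj(ct,hookpt(ST,.176*z,0,z)).round(1).tolist() for z in(.0065,.0175,.0285)})
b=s["tcp_pos"]-hookpt(ST,0,0,0);a=np.radians(25);print("tcp board x %.4f z %.4f"%(b@u*np.cos(a)+b[2]*np.sin(a),-(b@u)*np.sin(a)+b[2]*np.cos(a)))
E
python3 f.py .1162
```

```text
26.875 [ 0.5458 -0.1177  0.091 ] [-179.9629    0.0312 -138.484 ] [-1.2061 -0.8074  1.9446] 6.0008905827999115
tip px [[400.0073 195.6816]]
-10 [[396.3, 202.9]]
0 [[397.9, 202.7]]
10 [[398.8, 201.7]]
20 [[398.9, 199.9]]
30 [[398.3, 197.3]]
eye-tip: along 0.01838415181855353 across 0.0005213952269173721 up -0.09225700124449075
193 181 236 215 151 132 134 133 190 239 226 213 210 210 211 211 209 208 208 209 208
194 127 165 233 230 163 131 134 214 240 245 236 218 211 211 210 209 145 151 200 208
195 209 169 162 227 229 157 193 237 242 243 245 188 179 182 203 209 104  30 186 208
196 209 209 129 130 222 240 242 193 164 234 230 154 247 236 210 208 173 199 209 209
197 209 208 208 189 145 227 243 195 159 168 156 109 152 238 235 216 208 206 209 209
198 210 210 210 211 190 132 213 242 217 181 129 110 130 176 240 226 209 209 210 210
199 209 210 210 210 209 206 133 207 220 196 119 110 153 192 244 209 203 209 209 210
200  84 102 196 212 209 208 187 168 164 236 175 124 175 234 244 216 205 209 210 209
201 117 145 201 210 211 210 209 187 121 221 241 242 244 248 224 210 209 209 210 209
202 206 210 211 2
[... 247 characters left out ...]
209 210 209 103  28 189 209 208 209 211 212 211 208 188 172 227 218 209
206 210 208 211 208 209 174 124 195 209 209 208 209 211 210 211 209 208 209 212 226
207 209 209 207 209 210 210 209 209 210 209 209 209 210 210 209 209 211 210 229 179
208 208 209 209 209 211 212 211 209 210 211 211 210 209 209 210 209 208 233 181 152
209 176 200 209 208 211 210 212 211 211 213 177 128 194 211 210 208 221 197 164 175
210  80 100 193 210 209 210 209 213 212 212 145  56 144 202 207 213 197 165 167 208
211 124 191 208 209 209 209 211 210 209 210 210 174 200 209 214 194 164 165 199 210
col0 388
rest px {0.0065: [[399.1, 199.3]], 0.0175: [[399.2, 198.3]], 0.0285: [[399.3, 197.3]]}
tcp board x -0.1171 z 0.0068
```

The spanner is practically flat on the board. To be sure it is seated, I'll let it settle, then close on it again gently and look.

Call:
jog_arm --moves '[[[0, 0, -0.05], 0, 1.9], [[0, 0, 0], 0, 2.2], [[0, 0, 0], 0, 2.4], [[0, 0, 0], 0, 2.8], [[0, 0, 0], 0, 2.8], [[0, 0, 0], 0, 2.8]]' --newtons 5

```text
time_s: 27.68
tcp_pos: [0.5453, -0.1178, 0.091]
eef_rot: [180.0, -0.0, -138.5]
contact_force: [-0.5, 0.4, 0.3]
gripper_width: 0.0278
gripper_force: 0.0
```

```bash
python3 f.py .1162 | sed -n '1p;8,30p'
```

```text
27.675 [ 0.5453 -0.1178  0.091 ] [ 179.9955   -0.005  -138.5068] [-0.4508  0.402   0.2969] 0.0
eye-tip: along 0.018758363336719427 across 0.0001842029135561185 up -0.09224104064566704
193 190 238 215 152 132 134 135 189 238 224 211 210 210 211 209 209 210 208 207 210
194 131 182 236 214 152 133 134 212 240 245 228 212 211 211 209 209 145 149 200 209
195 209 131 164 233 231 158 193 236 242 244 244 187 179 182 204 208 103  30 186 210
196 209 209 130 150 228 240 242 193 164 234 230 154 247 236 211 208 173 199 209 209
197 209 209 208 168 149 225 241 194 159 170 154 108 153 240 235 215 208 206 209 209
198 211 210 210 210 190 145 227 243 217 181 128 110 130 229 245 226 210 208 209 209
199 210 211 211 210 210 150 112 184 215 237 152 110 135 192 246 210 202 208 209 209
200  83 103 195 211 209 207 186 121 177 240 176 125 175 236 244 203 202 209 210 208
201 117 144 200 210 211 211 208 186 152 226 241 240 243 247 223 208 209 210 209 209
202 207 209 211 211 210 210 209 208 187 126 177 230 241 207 239 229 209 208 210 209
203 209 209 211 211 209 210 211 209 206 207 193 183 188 167 174 238 238 217 210 209
204 209 209 210 212 210 147 155 200 205 208 208 209 209 209 187 169 247 231 210 210
205 208 208 210 210 210 103  29 189 209 209 209 211 212 210 209 188 172 227 217 209
206 209 209 210 210 209 173 125 195 209 209 208 208 210 209 212 209 208 210 211 225
207 209 209 206 208 210 210 209 209 209 208 209 209 209 210 209 210 211 210 230 179
208 208 209 209 209 211 212 210 209 209 211 211 211 209 208 209 208 209 234 182 153
209 176 200 209 211 211 211 211 210 212 212 178 130 195 211 209 208 220 197 164 176
210  79 101 192 208 208 211 209 211 211 211 145  56 146 201 207 214 197 165 167 208
211 123 190 208 209 209 210 210 212 209 209 210 174 201 211 214 193 165 165 199 211
col0 388
rest px {0.0065: [[399.1, 199.3]], 0.0175: [[399.2, 198.3]], 0.0285: [[399.3, 197.3]]}
tcp board x -0.1167 z 0.0067
```

Call:
jog_arm --moves '[[[0, 0, 0], 0, 2.3], [[0, 0, 0], 0, 2.0], [[0, 0, 0], 0, 2.0], [[0, 0, 0], 0, 2.0], [[0, 0, 0], 0, 2.0]]' --newtons 4

```text
time_s: 28.35
tcp_pos: [0.5454, -0.1178, 0.0911]
eef_rot: [-180.0, 0.0, -138.5]
contact_force: [-0.2, -0.3, -0.3]
gripper_width: 0.0218
gripper_force: 4.0
```

Call:
jog_arm --moves '[[[0, 0, 0], 0, 2.6], [[0, 0, 0], 0, 3.2], [[0, 0, -0.3], 0, 4], [[0, 0, -3], 0, 4], [[0, 0, -5], 0, 4], [[0, 0, -5], 0, 4]]'

```text
time_s: 29.1
tcp_pos: [0.5451, -0.1178, 0.2256]
eef_rot: [180.0, -0.0, -138.5]
contact_force: [1.2, 0.1, -0.2]
gripper_width: 0.0402
gripper_force: 0.0
```

Run:
```python
from e import *
s=get_state();print(s["time_s"],s["tcp_pos"])
ct,cs=capture("top"),capture("side")
for nm,e in(("med",[.5022,.1352,-12.8,.058]),("small",[.492,.3799,-21.7,.042])):
    a=np.radians(e[2]);E=np.array([e[0]+e[3]*np.cos(a),e[1]+e[3]*np.sin(a),.0065])
    for c,r in((ct,6),(cs,8)):
        p=proj(c,E)[0];x,y=np.round(p).astype(int);print(nm,"pred",p);asc(c,x-r,y-r,x+r+1,y+r+1)
```

```text
29.1 [ 0.5451 -0.1178  0.2256]
med pred [305.6024 177.8056]
cols 300 rows 172
172  64  49   .   . 100   . 115   . 127   . 133   .   .
173  69  52  58  74  93 104 113   . 125 129   .   .   .
174  72  52  52   .   .   .   .   .   .   .   .   .   .
175  66   .  47  62  80  94   . 113 120 125 129   . 137
176   .   .  45  59   .  91 101 111   .   .   .   .   .
177   .   .   .  54  70   .   .   . 115 120 126   .   .
178   .   .   .   .   .   .   .   .   .   .   .   .   .
179   .   .   .  49  60   .   . 103 110   . 120   . 128
180   .   .   .  46  56   .   .  97   .   .   .   . 127
181   .   .   .  52  53  70  83   .   . 111   .   . 128
182   .   . 130  75  51   .   .   . 103 112 118   .   .
183   .   . 160  91  50  61  74   .   .   .   .   .   .
184   .   . 149  91  50  56   .   .   .   .   .   .   .
med pred [294.4113 218.5736]
cols 286 rows 211
211   .   .   .   .   .   .   .   .   .   .   .   .   .   .   .   .   .
212   .   .   .   .   .   .   .   .   .   .   .   .   .   .   .   .   .
213   .   .   .   .   .   .   .   .   .   .   .   .   .   .   .   .   .
214   .   .   .   .   .   .   .
[... 2326 characters left out ...]
 149 159 157 144 137 151 163 160 142   .   .   .   .
270   .   .   .   . 158 160 141 112 102 124 159 166 154   .   .   .   .
271   .   .   .   . 150 160 145 121 119 137 156 162 152 139 116   .   .
272   .   .   .   . 128 146 151 152 159 165 157 138 126 126 126 123 115
273   .   .   .   . 106 106 121 133 154 168 160 138 118 113 119 123 125
274   .   .   .   .   .  86  82  92 112 139 154 156 142 122 112 111 118
275   .   .   .   .   .   .   .  88  87  96 122 148 158 151 132 113 106
276   .   .   .   .   .   .   .   .   .   .  80 105 134 154 153 138 116
277   .   .   .   .   .   .   .   .   .   .   .  72  89 120 143 150 143
278   .   .   .   .   .   .   .   .   .   .   .   .  75  78 103 130 149
```

Run:
```python
from e import *
ct,cs=capture("top"),capture("side")
ct["pixels"]=np.load("pics/t.npy");cs["pixels"]=np.load("pics/s.npy")
asc(ct,299,171,313,186);asc(cs,287,212,304,227)
```

```text
cols 299 rows 171
171   .   .   .   .   .   .   .   .   .   .   .   .   .   .
172   .   .   .   .   .   .   .   .   .   .   .   .   .   .
173   .   .   .   .   .   .   .   .   .   .   .   .   .   .
174   .   .   .   .   .   .   .   .   .   .   .   .   .   .
175   .   .   .   .   . 225 230   .   .   .   .   .   .   .
176   .   .   .   . 194 254 254 254 244   .   .   .   .   .
177   .   .   .   . 251 225   .   . 249 240   .   .   .   .
178   .   .   . 187 251 230   .   . 223 200   .   .   .   .
179   .   .   . 146 250 238   .   . 252 226   .   .   .   .
180   .   .   .   . 244 253 253 254 248 196   .   .   .   .
181   .   .   . 187 249 253 251 251 208   .   .   .   .   .
182   .   .   . 243 239 246 249 254 214   .   .   .   .   .
183   .   .   . 244 208 169 202 252 218   .   .   .   .   .
184   .   .   . 239 199 164 228 243 213   .   .   .   .   .
185   .   . 177 244 206 166 248 227   .   .   .   .   .   .
cols 287 rows 212
212   .   .   .   .   .   .   .   .   .   .   .   .   .   .   .   .   .
213   .   .   .   .   .   .   .   .   .   .   .   .   .   .   .   .   .
214   .   .   .   . 
[... 215 characters left out ...]
 159 166 164 162 168 170 157   .   .   .   .   .   .
218   .   .   .   . 166 162 143 132 144 165 168 150 137 139   .   .   .
219   .   .   .   . 157 160 144 134 147 175 179 158 140 139 137 135   .
220   .   .   .   . 130 146 159 162 173 185 176 150 129 122 115 119 123
221   .   .   .   .  98 104 121 130 147 163 162 149 140 131 117 107 107
222   .   .   .   .   .  86  79  80  91 111 125 139 148 152 141 128 123
223   .   .   .   .   .   .   .   .   .  89  92  99 113 132 143 149 154
224   .   .   .   .   .   .   .   .   .   .   .   .  83  91 103 120 138
225   .   .   .   .   .   .   .   .   .   .   .   .   .   .  84  82  89
226   .   .   .   .   .   .   .   .   .   .   .   .   .   .   .   .  68
```

Run:
```python
from e import *
ct,cs=capture("top"),capture("side")
for nm,a,b,yaw,D in(("med",(305.5,178.1),(294.0,218.6),-12.6,.086),("small",(238.6,185.5),(267.0,270.2),-21.3,.055)):
    e1=back(ct,a,.0065)[0];e2=back(cs,b,.0065)[0];e=(e1+e2)/2;y=np.radians(yaw)
    g=e[:2]-D*np.array([np.cos(y),np.sin(y)]);print(nm,e1,e2,"grip",g)
    if nm=="med":plan([*g,.12],yaw,12)
```

```text
med [0.5577 0.1227 0.0065] [0.5599 0.1229 0.0065] grip [0.4749 0.1416]
turn/row -10.49
[-0.99, 2.0, 0.86]
[-1.34, 1.79, 0.86]
[-1.65, 1.52, 0.86]
[-1.9, 1.19, 0.86]
[-2.08, 0.83, 0.86]
[-2.2, 0.43, 0.86]
[-2.24, 0.03, 0.86]
[-2.2, -0.38, 0.86]
[-2.1, -0.78, 0.86]
[-1.92, -1.15, 0.86]
[-1.68, -1.48, 0.86]
[-1.38, -1.76, 0.86]
small [0.5304 0.3665 0.0065] [0.5318 0.3647 0.0065] grip [0.4799 0.3856]
```

Call:
jog_arm --moves '[[[-1.0, 2.0, 0], -10.5, 4], [[-1.35, 1.8, 0.4], -10.5, 4], [[-1.65, 1.5, 0.8], -10.5, 4], [[-1.9, 1.2, 1], -10.5, 4], [[-2.1, 0.85, 1], -10.5, 4], [[-2.2, 0.45, 1], -10.5, 4], [[-2.25, 0.05, 1], -10.5, 4], [[-2.2, -0.4, 1], -10.5, 4], [[-2.1, -0.8, 1], -10.5, 4], [[-1.9, -1.15, 1], -10.5, 4], [[-1.7, -1.5, 1], -10.5, 4], [[-1.4, -1.75, 1], -10.5, 4]]'

```text
time_s: 30.9
tcp_pos: [0.474, 0.1424, 0.1205]
eef_rot: [179.9, 0.1, -12.2]
contact_force: [-0.5, -0.3, 0.5]
gripper_width: 0.0402
gripper_force: 0.0
```

Call:
jog_arm --moves '[[[0, 0, 2.5], 0, 4], [[0, 0, 2.5], 0, 4], [[0, 0, 0], 0, 4]]'

```text
time_s: 31.28
tcp_pos: [0.4731, 0.1409, 0.0696]
eef_rot: [179.7, 0.2, -12.5]
contact_force: [0.5, 1.0, 0.0]
gripper_width: 0.04
gripper_force: 0.0
```

Run:
```python
from h import *
s=get_state();print(s["time_s"],s["tcp_pos"],s["eef_rot"]);plan([.4749,.1416,.0035],-12.6,2)
```

```text
31.275 [0.4731 0.1409 0.0696] [179.7378   0.227  -12.5123]
turn/row 0.04
[0.08, -0.05, 3.31]
[0.08, -0.05, 3.31]
```

Call:
jog_arm --moves '[[[0.08, -0.05, 2.5], 0, 4], [[0.08, -0.05, 2.5], 0, 3.5], [[0, 0, 1.3], 0, 3], [[0, 0, 0.25], 0, 2.6], [[0, 0, 0], 0, 2.2], [[0, 0, 0], 0, 1.6], [[0, 0, 0], 0, 1.6], [[0, 0, 0], 0, 1.6]]' --newtons 14

```text
time_s: 32.28
tcp_pos: [0.4772, 0.1432, 0.0073]
eef_rot: [-179.9, -0.1, -12.5]
contact_force: [-1.3, -1.5, 6.7]
gripper_width: 0.0183
gripper_force: 14.0
```

Call:
jog_arm --moves '[[[0, 0, -0.3], 0, 1.6], [[0, 0, -0.7], 0, 1.6], [[0, 0, -1.5], 0, 1.6], [[0, 0, -3], 0, 1.6], [[0, 0, -4], 0, 1.6], [[0, 0, -4], 0, 1.6], [[0, 0, -3], 0, 1.6], [[0, 0, -1.5], 0, 1.6], [[0, 0, 0], 0, 1.6]]'

```text
time_s: 33.4
tcp_pos: [0.4769, 0.1431, 0.187]
eef_rot: [-179.9, -0.0, -12.5]
contact_force: [0.3, 0.4, -1.4]
gripper_width: 0.0187
gripper_force: 14.0
```

Run:
```python
from e import *
s=get_state();ct=capture("top");print(s["time_s"],s["tcp_pos"],s["eef_rot"])
print("D",np.linalg.norm(s["tcp_pos"][:2]-[.5588,.1228]))
for t in(0,10,20,30):print(t,proj(ct,pts(s,(.086,),t)).round(1).tolist())
a=proj(ct,pts(s,(.086,),10))[0].astype(int);asc(ct,a[0]-8,a[1]-7,a[0]+9,a[1]+9)
tip=hookpt(ST,.011,0,.05);u=np.array([np.cos(ST[2]),np.sin(ST[2])])
plan([*(tip[:2]-.086*u),.218],YH,12)
```

```text
33.4 [0.4769 0.1431 0.187 ] [-179.9248   -0.0426  -12.51  ]
D 0.0843893303865764
0 [[303.2, 167.9]]
10 [[302.9, 167.5]]
20 [[302.4, 167.9]]
30 [[301.8, 169.1]]
cols 294 rows 160
160 111 112 112 107 103 103 104 106 104 100  95  85 166 180 156   .   .
161 113 112 112 110 107 107 106 106 106 101  98  98 107 167 171   .   .
162 112 113 115 115 110 106 107 107 106 104 100  94  77 166 178 139   .
163 113 114 115 115 116 108 106 107 108 106 102  96  89 168 182 152   .
164 115 116 115 116 116 113 110 111 110 109 104  97  99 136 175 118   .
165 116 115 115 116 117 118 112 110 110 111 106 103  99 111 171 172   .
166 115 116 114 116 115 118 115 113 113 111 110 103  98 116 174 180   .
167 115 116 115 117 115 117 115 113 113 111 110 106  99  74 168 185   .
168 116 115 115 115 116 120 118 114 115  98  91 106 100  73 168 187 129
169 116 115 116 117 118 122 118 117  86 104 166 110 100  72 168 186 134
170 116 115 116 116 117 123 121 118  81 205 180 177 128  73 168 188 128
171 116 115 114 118 118 125 121 120  91 171 230 171 112  89 174 187 124
172 116 115 116 116 122 126 124 122 121 119 107 100  99 113 180 185 118
173 115 115 115 115 123 126 126 126 125 124 119 111  99 139 185 166  94
174 115 115 117 119 128 131 127 125 127 121 117 112  93 175 193 165  88
175 117 117 118 125 132 130 130 129 127 121 115 107  76 173 190 152  87
turn/row 10.50
[0.97, 2.07, -0.27]
[1.34, 1.86, -0.27]
[1.65, 1.58, -0.27]
[1.91, 1.26, -0.27]
[2.11, 0.89, -0.27]
[2.24, 0.49, -0.27]
[2.29, 0.07, -0.27]
[2.26, -0.35, -0.27]
[2.16, -0.75, -0.27]
[1.99, -1.13, -0.27]
[1.75, -1.48, -0.27]
[1.45, -1.77, -0.27]
```

Call:
jog_arm --moves '[[[1.0, 2.05, -0.3], 10.5, 1.6], [[1.35, 1.85, -0.3], 10.5, 1.6], [[1.65, 1.6, -0.3], 10.5, 1.6], [[1.9, 1.25, -0.3], 10.5, 1.6], [[2.1, 0.9, -0.3], 10.5, 1.6], [[2.25, 0.5, -0.3], 10.5, 1.6], [[2.3, 0.05, -0.3], 10.5, 1.6], [[2.25, -0.35, -0.3], 10.5, 1.6], [[2.15, -0.75, -0.3], 10.5, 1.6], [[2.0, -1.15, -0.3], 10.5, 1.6], [[1.75, -1.5, 0], 10.5, 1.6], [[1.6, -1.75, 0], 10.5, 1.6]]' --newtons 11

```text
time_s: 34.95
tcp_pos: [0.536, -0.1268, 0.2143]
eef_rot: [179.9, -0.1, -138.9]
contact_force: [1.3, 0.7, -1.4]
gripper_width: 0.0185
gripper_force: 11.0
```

Call:
jog_arm --moves '[[[0, 0, 0], 0, 1.6], [[0, 0, 0], 0, 1.6]]'

```text
time_s: 35.2
tcp_pos: [0.5361, -0.126, 0.2151]
eef_rot: [179.9, -0.1, -138.4]
contact_force: [0.2, 0.2, -1.0]
gripper_width: 0.0186
gripper_force: 11.0
```

```bash
python3 f.py .0844
```

```text
35.2 [ 0.5361 -0.126   0.2151] [ 179.9044   -0.0992 -138.3921] [ 0.1551  0.202  -1.0336] 10.994026064872742
tip px [[400.0073 195.6816]]
-10 [[400.9, 194.6]]
0 [[402.2, 194.3]]
10 [[403.0, 193.3]]
20 [[403.1, 191.8]]
30 [[402.7, 189.6]]
eye-tip: along -0.0006540826238469031 across 0.00036924606614748294 up 0.031864627538292056
185 144 164 170 229 251 213 203 211 210 210 210 107  37 187 208 209 209 210 209 209
186 216 171 170 174 228 250 211 203 210 209 209 114 100 193 209 209 210 211 208 209
187 254 248 196 171 173 228 250 228 209 209 210 205 204 208 209 210 209 209 210 209
188 211 254 232 173 169 173 228 248 204 201 209 209 209 208 210 208 209 209 209 210
189 170 219 254 214 160 170 172 242 252 209 200 211 210 210 210 207 209 144 190 207
190 218 147 223 254 230 170 229 253 254 250 226 210 210 211 207 206 144  57 144 197
191 133 177 154 230 254 249 254 254 253 252 252 240 217 209 209 208 209 173 200 209
192  79 131 157 124 233 254 255 254 253 235 238 254 248 218 210 208 209 209 210 211
193  78 122 125 154 136 238 251 252 237 214 166 186 252 243 217 209 208 208 209 208
194 132 133 214
[... 249 characters left out ...]
154 159 167 154 104  98 239 254 254 247 198 203 209 209 208 209 210 211
198 145 199 223 207 149 112 109 124 203 225 177 200 208 210 209 208 209 209 209 207
199 115 117 213 222 186 112 111 137 191 245 227 209 209 209 211 212 176 101 148 200
200 207 187 119 201 217 131 116 173 237 245 224 210 209 210 210 208 143  54 141 197
201 210 209 186 179 220 223 234 242 249 225 209 210 208 209 209 207 208 205 205 200
202 205 210 188 118 106 183 230 241 208 240 229 209 209 209 209 209 209 209 205 211
203 182 184 181 177 201 194 183 188 168 175 239 238 218 210 209 212 212 207 209 181
col0 393
rest px {0.0065: [[399.1, 199.3]], 0.0175: [[399.2, 198.3]], 0.0285: [[399.3, 197.3]]}
tcp board x -0.0530 z 0.1139
```

Call:
jog_arm --moves '[[[0.05, 0.03, 1], 0, 1.6], [[0, 0, 0.7], 0, 1.6], [[0, 0, 0.3], 0, 1.6], [[0, 0, 0.3], 0, 1.6], [[0, 0, 0.3], 0, 1.6], [[0, 0, 0.3], 0, 1.6], [[0, 0, 0], 0, 1.6]]'

```text
time_s: 36.12
tcp_pos: [0.536, -0.1263, 0.1873]
eef_rot: [180.0, -0.0, -138.5]
contact_force: [0.1, -0.1, -2.0]
gripper_width: 0.019
gripper_force: 11.0
```

Call:
jog_arm --moves '[[[0, 0, 0.3], 0, 1.6], [[0.02, 0, 0.3], 0, 1.6], [[0.05, 0, 0.25], 0, 1.6], [[0.05, 0, 0.25], 0, 1.6], [[0, 0, 0], 0, 1.6]]'

```text
time_s: 36.75
tcp_pos: [0.5351, -0.1271, 0.1763]
eef_rot: [180.0, -0.0, -138.5]
contact_force: [-0.5, -0.2, -2.1]
gripper_width: 0.0188
gripper_force: 11.0
```

```bash
python3 f.py .0844
```

```text
36.75 [ 0.5351 -0.1271  0.1763] [ 179.9822   -0.0212 -138.5047] [-0.5406 -0.2419 -2.1127] 10.993866920471191
tip px [[400.0073 195.6816]]
-10 [[398.6, 196.3]]
0 [[399.8, 196.1]]
10 [[400.5, 195.2]]
20 [[400.6, 193.7]]
30 [[400.2, 191.6]]
eye-tip: along 0.0008449297668822873 across 0.00037668286359667153 up -0.006980823341096787
187 112 133 163 174 229 251 211 203 212 211 211 210 207 209 205 205 208 208 209 209
188 245 244 196 170 173 229 250 232 211 211 210 210 209 209 209 209 209 209 208 208
189 203 254 232 173 170 173 233 246 226 210 210 211 209 210 210 211 211 210 206 209
190  78 215 254 230 169 170 173 245 245 138 101 193 209 209 209 210 210 206 206 144
191  58  79 223 254 241 182 174 175 251 199 153 200 212 210 210 209 210 209 209 207
192  67  59  83 230 255 221 162 244 253 254 231 208 212 212 209 209 209 209 209 209
193  97  66  58  85 234 252 252 254 251 250 251 253 238 211 210 209 209 209 208 210
194 141  97  67  57  83 236 254 253 253 239 196 245 254 245 157 149 199 208 209 210
195 105 119  97  77  95 137 245 250 245 175 175 138 241 254 181  28 187 208 209 209
196 114 152 13
[... 250 characters left out ...]
180 114  94 120 124 113 104 226 245 246 212 205 209 209 209 209 209 177
200 195 189 180 179 178 115 199 234 148 121 177 237 244 223 209 209 210 209 208 144
201 201 209 190 182 180 179 167 217 223 217 239 249 225 208 210 209 209 208 206 207
202 211 211 208 189 179 180 117 104 182 230 241 207 239 228 209 208 210 209 209 209
203 210 211 210 210 210 209 205 205 194 183 188 169 175 239 238 217 209 209 212 213
204 209 210 211 146 156 201 207 207 208 210 209 209 188 170 247 231 210 209 208 205
205 210 210 209 104  28 188 209 209 209 211 212 210 209 189 172 227 219 209 227 198
col0 390
rest px {0.0065: [[399.1, 199.3]], 0.0175: [[399.2, 198.3]], 0.0285: [[399.3, 197.3]]}
tcp board x -0.0681 z 0.0781
```

Call:
jog_arm --moves '[[[0.1, 0, 0.4], 0, 1.6], [[0.11, 0, 0.4], 0, 1.6], [[0.11, 0, 0.4], 0, 1.6], [[0.11, 0, 0.4], 0, 1.6], [[0.1, 0, 0.35], 0, 1.6], [[0, 0, 0], 0, 1.6]]' --newtons 8

```text
time_s: 37.55
tcp_pos: [0.531, -0.1307, 0.1567]
eef_rot: [180.0, -0.0, -138.5]
contact_force: [-0.5, 0.3, -1.6]
gripper_width: 0.0187
gripper_force: 8.0
```

Call:
jog_arm --moves '[[[0.06, 0, 0.35], 0, 1.6], [[0, 0, 0.4], 0, 1.6], [[0.02, 0, 0.4], 0, 1.6], [[0, 0, 0], 0, 1.6]]' --newtons 6

```text
time_s: 38.05
tcp_pos: [0.5304, -0.1311, 0.1451]
eef_rot: [180.0, -0.0, -138.5]
contact_force: [-0.1, -0.0, -1.7]
gripper_width: 0.0193
gripper_force: 6.0
```

```bash
python3 f.py .0844
```

```text
38.05 [ 0.5304 -0.1311  0.1451] [ 179.9682   -0.0348 -138.507 ] [-0.1324 -0.0262 -1.6975] 5.998728275299072
tip px [[400.0073 195.6816]]
-10 [[397.8, 198.8]]
0 [[399.0, 198.6]]
10 [[399.7, 197.7]]
20 [[399.8, 196.3]]
30 [[399.3, 194.4]]
eye-tip: along 0.007016415318064727 across 0.00028486985292805526 up -0.03816024249518213
189  90  96 123 158 223 250 210 203 212 211 210 211 210 209 210 209 210 210 209 207
190 153 196 153 156 167 223 250 208 202 177  82 101 195 209 209 209 210 210 207 207
191 164 252 244 187 162 166 224 250 231 175  95 144 200 211 210 209 209 209 209 208
192 104 185 252 245 187 163 166 225 238 221 208 208 209 211 212 210 208 208 209 209
193 121 103 196 253 245 188 164 166 223 233 217 211 212 210 208 209 208 209 209 209
194 170 140 106 202 253 226 166 163 240 253 250 228 210 209 209 145 151 200 209 210
195 116 104 118 106 207 253 246 253 230 240 173 174 153 196 209 103  27 186 208 209
196 186 112 153 134 107 212 253 254 226 170 130 247 250 240 217 174 199 210 209 208
197 208 187 117 141 127 106 215 252 225 148 104 152 180 252 243 216 206 210 210 209
198 210 209 188 1
[... 247 characters left out ...]
210 210 211 209 186 164 125 163 250 254 242 197 203 209 208 209 209 206
202 208 211 210 208 210 210 187 117 100 133 186 205 189 239 228 210 208 208 208 209
203 208 211 212 211 210 210 209 206 207 193 182 187 167 175 239 238 217 209 208 211
204 209 210 212 211 148 157 201 207 207 208 209 210 209 187 170 247 230 210 210 210
205 209 210 211 209 103  28 189 210 209 209 211 212 210 207 187 172 227 217 209 226
206 209 211 209 209 174 124 195 209 209 209 209 210 211 211 209 208 210 211 225 194
207 209 207 207 211 210 209 209 208 209 209 209 209 209 209 210 211 210 230 181 154
col0 389
rest px {0.0065: [[399.1, 199.3]], 0.0175: [[399.2, 198.3]], 0.0285: [[399.3, 197.3]]}
tcp board x -0.0757 z 0.0472
```

Call:
jog_arm --moves '[[[0.06, 0, 0.45], 0, 1.6], [[0.09, 0, 0.45], 0, 1.6], [[0.12, 0, 0.45], 0, 1.6], [[0.14, 0, 0.45], 0, 1.6], [[0, 0, 0], 0, 1.6]]'

```text
time_s: 38.72
tcp_pos: [0.5272, -0.134, 0.1271]
eef_rot: [180.0, -0.0, -138.5]
contact_force: [-0.4, -0.4, -0.7]
gripper_width: 0.0186
gripper_force: 6.0
```

Call:
jog_arm --moves '[[[0.12, 0, 0.3], 0, 1.6], [[0.1, 0, 0.25], 0, 1.6], [[0, 0, 0], 0, 1.6]]'

```text
time_s: 39.1
tcp_pos: [0.5257, -0.1354, 0.1219]
eef_rot: [180.0, -0.0, -138.5]
contact_force: [-0.0, -0.1, -0.8]
gripper_width: 0.0187
gripper_force: 6.0
```

```bash
python3 f.py .0844
```

```text
39.1 [ 0.5257 -0.1354  0.1219] [ 179.9877   -0.016  -138.5069] [-0.0298 -0.1072 -0.783 ] 5.9990669041872025
tip px [[400.0073 195.6816]]
-10 [[397.6, 200.9]]
0 [[398.8, 200.7]]
10 [[399.4, 199.9]]
20 [[399.6, 198.5]]
30 [[399.1, 196.6]]
eye-tip: along 0.013288572501224402 across 0.0003908863667184119 up -0.06142457398375402
191  98  85  96 111 134 193 228 183 201 175  94 144 201 211 211 210 209 208 209 209
192 111 216 174 138 137 139 192 244 201 200 208 208 209 212 212 211 208 209 210 209
193 102 181 241 189 139 137 140 193 234 218 208 210 211 210 210 210 209 209 209 210
194 171 128 192 240 222 156 138 138 192 237 196 204 210 210 209 144 149 199 210 210
195 116 104 102 177 238 222 157 127 158 237 197 183 182 203 209 103  28 186 209 209
196 186 114 160 128 170 235 234 188 166 171 134 247 245 201 203 173 199 209 209 210
197 209 208 132 141 119 157 233 243 174 152 113 153 195 244 212 203 208 210 209 209
198 210 209 210 169 147 117 146 230 231 146 110 132 113 231 237 216 208 209 210 209
199 210 210 211 208 128 116 174 146 216 183 130 136 115 229 240 220 209 209 210 209
200 102 196 210 20
[... 246 characters left out ...]
211 211 210 210 209 205 206 177 163 166 160 174 238 237 217 208 208 211
204 209 210 211 211 146 156 201 206 208 208 209 210 209 188 171 247 231 209 210 209
205 209 210 211 209 103  29 189 209 209 209 211 211 210 209 189 171 228 218 210 227
206 209 210 210 209 175 125 194 210 209 209 209 210 210 212 209 209 210 211 226 194
207 210 207 208 209 210 209 210 209 208 209 208 209 210 209 210 210 211 229 180 155
208 209 209 208 211 211 210 208 210 211 210 210 209 208 209 208 209 233 182 153 154
209 200 208 210 211 211 211 211 212 213 178 129 195 210 209 209 221 199 164 175 210
col0 389
rest px {0.0065: [[399.1, 199.3]], 0.0175: [[399.2, 198.3]], 0.0285: [[399.3, 197.3]]}
tcp board x -0.0798 z 0.0235
```

Call:
jog_arm --moves '[[[0.08, 0, 0.2], 0, 1.6], [[0.03, 0, 0.15], 0, 1.6], [[0, 0, 0], 0, 1.6]]' --newtons 5

```text
time_s: 39.52
tcp_pos: [0.5251, -0.1361, 0.1186]
eef_rot: [-180.0, 0.0, -138.5]
contact_force: [-0.3, -0.1, -2.2]
gripper_width: 0.0188
gripper_force: 5.0
```

Call:
jog_arm --moves '[[[0, 0, 0.1], 0, 1.6], [[0, 0, 0], 0, 1.6]]'

```text
time_s: 39.78
tcp_pos: [0.5254, -0.1361, 0.1181]
eef_rot: [-180.0, 0.0, -138.5]
contact_force: [-0.9, 0.8, 4.5]
gripper_width: 0.0185
gripper_force: 5.0
```

Call:
jog_arm --moves '[[[0, 0, -0.05], 0, 1.6], [[0, 0, 0], 0, 2.0], [[0, 0, 0], 0, 2.5], [[0, 0, 0], 0, 2.5], [[0, 0, 0], 0, 2.0], [[0, 0, 0], 0, 1.6], [[0, 0, 0], 0, 1.6], [[0, 0, 0], 0, 1.6]]' --newtons 4

```text
time_s: 40.78
tcp_pos: [0.5251, -0.136, 0.118]
eef_rot: [180.0, -0.0, -138.5]
contact_force: [0.2, -0.7, -0.9]
gripper_width: 0.0192
gripper_force: 4.0
```

```bash
python3 f.py .0844
python3 - <<'E'
from h import *
plan([.4799,.3856,.12],-21.3,12,(get_state()["tcp_pos"]+[0,0,.11],get_state()["eef_rot"][2]))
E
```

```text
40.775 [ 0.5251 -0.136   0.118 ] [ 179.9988   -0.0006 -138.5033] [ 0.241  -0.655  -0.9152] 3.9991524070501328
tip px [[400.0073 195.6816]]
-10 [[397.6, 201.2]]
0 [[398.7, 201.0]]
10 [[399.4, 200.2]]
20 [[399.5, 198.9]]
30 [[399.1, 197.0]]
eye-tip: along 0.014202349864666255 across 0.0004750407889535332 up -0.06525105189483252
191  99  92  88 111 133 219 236 219 210 175  94 145 201 212 210 210 208 208 209 210
192  86 137 146 134 135 140 221 230 182 200 209 208 210 211 212 209 209 208 209 208
193  82 185 241 202 143 134 139 189 243 202 202 210 212 210 209 209 209 208 210 209
194 170 132 202 241 200 143 136 138 215 236 216 211 210 209 208 144 150 199 209 209
195 118 102 105 193 239 220 155 123 155 233 198 183 182 203 209 103  27 186 209 209
196 203 127 160 121 176 237 234 185 162 211 153 247 245 230 214 174 199 208 208 208
197 208 208 131 147 123 169 235 243 172 147 111 152 185 242 202 200 206 209 209 209
198 210 210 210 169 150 117 150 222 228 140 107 131 111 233 226 209 209 210 209 209
199 210 211 211 208 127 118 175 145 215 153 115 136 133 237 233 213 209 209 210 210
200 101 196 211 
[... 495 characters left out ...]
 210 210 209 174 124 195 209 208 209 209 210 209 211 210 208 210 211 225 193
207 208 207 207 209 211 209 209 209 209 209 210 210 210 210 209 210 210 230 179 153
208 208 209 208 210 212 210 210 210 211 211 211 209 209 209 209 208 234 183 153 154
209 198 209 210 211 210 211 212 211 213 177 128 194 210 209 209 221 197 164 176 210
col0 389
rest px {0.0065: [[399.1, 199.3]], 0.0175: [[399.2, 198.3]], 0.0285: [[399.3, 197.3]]}
tcp board x -0.0806 z 0.0196
turn/row -9.77
[-2.6, 3.51, 0.9]
[-3.15, 3.01, 0.9]
[-3.62, 2.44, 0.9]
[-3.98, 1.79, 0.9]
[-4.23, 1.08, 0.9]
[-4.35, 0.35, 0.9]
[-4.35, -0.39, 0.9]
[-4.22, -1.12, 0.9]
[-3.96, -1.82, 0.9]
[-3.6, -2.47, 0.9]
[-3.13, -3.04, 0.9]
[-2.57, -3.53, 0.9]
```

Call:
jog_arm --moves '[[[0, 0, 0], 0, 2.4], [[0, 0, 0], 0, 3], [[0, 0, -0.3], 0, 3.6], [[0, 0, -2.7], 0, 4], [[0, 0, -4], 0, 4], [[0, 0, -4], 0, 4]]'

```text
time_s: 41.58
tcp_pos: [0.5249, -0.1361, 0.2294]
eef_rot: [180.0, -0.0, -138.5]
contact_force: [0.1, 0.7, -0.7]
gripper_width: 0.0399
gripper_force: 0.0
```

Call:
jog_arm --moves '[[[-2.6, 3.5, 0.3], -9.8, 4], [[-3.15, 3.0, 0.9], -9.8, 4], [[-3.6, 2.45, 0.9], -9.8, 4], [[-4.0, 1.8, 0.9], -9.8, 4], [[-4.25, 1.1, 1], -9.8, 4], [[-4.35, 0.35, 1], -9.8, 4], [[-4.35, -0.4, 1], -9.8, 4], [[-4.2, -1.1, 1], -9.8, 4], [[-3.95, -1.8, 1], -9.8, 4], [[-3.6, -2.45, 1], -9.8, 4], [[-3.15, -3.05, 1], -9.8, 4], [[-2.55, -3.55, 1], -9.6, 4]]'

```text
time_s: 43.08
tcp_pos: [0.4775, 0.387, 0.118]
eef_rot: [-180.0, -0.0, -20.8]
contact_force: [1.3, -0.8, 0.7]
gripper_width: 0.0399
gripper_force: 0.0
```

Call:
jog_arm --moves '[[[0, 0, 2.5], 0, 4], [[0, 0, 2.5], 0, 4], [[0, 0, 0], 0, 4], [[0, 0, 0], 0, 4]]'

```text
time_s: 43.58
tcp_pos: [0.4783, 0.3858, 0.0691]
eef_rot: [-180.0, -0.0, -21.1]
contact_force: [0.6, 0.2, 0.2]
gripper_width: 0.0397
gripper_force: 0.0
```

Run:
```python
from e import *
s=get_state();print(s["time_s"],s["tcp_pos"],s["eef_rot"]);plan([.4799,.3856,.004],-21.3,2)
```

```text
43.575 [0.4783 0.3858 0.0691] [-179.9501   -0.0331  -21.0929]
turn/row 0.10
[0.08, -0.02, 3.25]
[0.08, -0.02, 3.25]
```

Call:
jog_arm --moves '[[[0.1, 0, 2.5], 0.2, 4], [[0.1, 0, 2.5], 0, 3.5], [[0, 0, 1.2], 0, 3], [[0, 0, 0.25], 0, 3], [[0, 0, 0], 0, 3]]' --newtons 12

```text
time_s: 44.2
tcp_pos: [0.48, 0.3853, 0.0045]
eef_rot: [-179.9, -0.0, -21.3]
contact_force: [0.6, -0.4, 0.5]
gripper_width: 0.0301
gripper_force: 0.0
```

Call:
jog_arm --moves '[[[0, 0, 0], 0, 2.4], [[0, 0, 0], 0, 1.8], [[0, 0, 0], 0, 1.3], [[0, 0, 0], 0, 1.3], [[0, 0, 0], 0, 1.3]]'

```text
time_s: 44.82
tcp_pos: [0.4799, 0.3851, 0.004]
eef_rot: [-179.9, -0.0, -21.3]
contact_force: [-0.7, 0.9, 5.0]
gripper_width: 0.0156
gripper_force: 16.3
```

Call:
jog_arm --moves '[[[0, 0, -0.3], 0, 1.3], [[0, 0, -0.7], 0, 1.3], [[0, 0, -1.5], 0, 1.3], [[0, 0, -3], 0, 1.3], [[0, 0, -4], 0, 1.3], [[0, 0, -4], 0, 1.3], [[0, 0, -3], 0, 1.3], [[0, 0, -1.5], 0, 1.3], [[0, 0, 0], 0, 1.3]]'

```text
time_s: 45.95
tcp_pos: [0.4798, 0.385, 0.1846]
eef_rot: [-179.9, -0.0, -21.3]
contact_force: [0.1, 0.7, -1.5]
gripper_width: 0.0158
gripper_force: 16.1
```

Run:
```python
from e import *
s=get_state();ct=capture("top");print(s["time_s"],s["tcp_pos"],s["eef_rot"])
print("D",np.linalg.norm(np.array([.4800,.3853])-[.5311,.3656]))
tip=hookpt(ST,.011,0,.05);u=np.array([np.cos(ST[2]),np.sin(ST[2])])
plan([*(tip[:2]-.0545*u),.220],YH,12)
```

```text
45.95 [0.4798 0.385  0.1846] [-179.8876   -0.0179  -21.3062]
D 0.05476586528121329
turn/row 9.76
[1.87, 4.02, -0.31]
[2.52, 3.64, -0.31]
[3.1, 3.16, -0.31]
[3.6, 2.59, -0.31]
[3.98, 1.94, -0.31]
[4.25, 1.24, -0.31]
[4.4, 0.5, -0.31]
[4.42, -0.25, -0.31]
[4.32, -1.0, -0.31]
[4.08, -1.72, -0.31]
[3.73, -2.39, -0.31]
[3.27, -2.98, -0.31]
```

Call:
jog_arm --moves '[[[1.85, 4.0, -0.3], 9.75, 1.3], [[2.5, 3.65, -0.3], 9.75, 1.3], [[3.1, 3.15, -0.3], 9.75, 1.3], [[3.6, 2.6, -0.3], 9.75, 1.3], [[4.0, 1.95, -0.3], 9.75, 1.3], [[4.25, 1.25, -0.3], 9.75, 1.3], [[4.4, 0.5, -0.3], 9.75, 1.3], [[4.4, -0.25, -0.3], 9.75, 1.3], [[4.3, -1.0, -0.3], 9.75, 1.3], [[4.1, -1.7, -0.3], 9.75, 1.3], [[3.75, -2.4, -0.3], 9.75, 1.3], [[3.25, -3.0, -0.3], 9.9, 1.3]]'

```text
time_s: 47.5
tcp_pos: [0.5128, -0.1469, 0.2179]
eef_rot: [179.9, -0.1, -138.8]
contact_force: [0.4, -0.2, -1.0]
gripper_width: 0.0157
gripper_force: 16.1
```

Call:
jog_arm --moves '[[[0, 0, 0], 0, 1.3], [[0, 0, 0], 0, 1.3]]' --newtons 10

```text
time_s: 47.75
tcp_pos: [0.513, -0.1455, 0.2181]
eef_rot: [179.9, -0.1, -138.4]
contact_force: [1.1, 0.5, -0.4]
gripper_width: 0.0158
gripper_force: 14.2
```

```bash
python3 f.py .0547
```

```text
47.75 [ 0.513  -0.1455  0.2181] [ 179.8942   -0.1021 -138.4458] [ 1.0917  0.4632 -0.356 ] 14.19808688107878
tip px [[400.0073 195.6816]]
-10 [[401.5, 194.7]]
0 [[402.4, 194.5]]
10 [[402.8, 193.8]]
20 [[402.9, 192.8]]
30 [[402.6, 191.4]]
eye-tip: along -9.346091739617006e-05 across -0.0004078732516369915 up 0.0348141695676962
185  39  37  30  31  31  29  27  28  30  30  30  30  30  30  30  31  31  31  31  31
186  40  39  32  34  38  35  31  31  30  31  29  30  30  29  31  29  31  32  31 104
187  38  58  48  37  39  40  33  34 152 100  63  39  31  30  31  65 109 117 192 208
188  68  93  53  40  39  67  90  94  98 146 174 202 207 207 207 208 207 208 209 210
189  96  91  95  87  76  92  96  96  97  93 192 210 211 210 211 208 209 145 191 207
190  90  97  88  77  92  96  95  95  91 121 195 209 210 210 208 207 144  58 144 196
191  99  90  93  96  96  96  95  90 148 233 245 239 218 209 209 210 208 174 200 209
192  88  96  96  96  96  97  83 126 239 246 239 254 247 220 209 209 209 210 212 211
193  95 100  99  98  99  83 150 252 247 223 189 152 254 247 217 209 209 210 209 209
194 124  92 100  
[... 247 characters left out ...]
109 126 124 149 106  93 195 254 254 251 220 208 209 209 210 209 210 210
198 147 113 141 220 229 141 106 130 113 206 196 206 209 211 209 210 209 209 210 208
199 114 117 174 147 215 155 115 137 132 237 233 215 210 209 210 212 179 100 148 199
200 179 179 118  96 179 238 194 169 231 251 230 208 209 210 210 209 144  55 143 198
201 210 209 187 162 120 179 234 247 245 206 205 210 210 210 209 207 208 205 206 200
202 211 210 188 119 101 141 148 153 172 239 229 209 208 209 209 210 209 210 205 211
203 205 210 188 176 201 178 164 166 163 176 239 238 217 210 209 212 212 207 209 181
col0 393
rest px {0.0065: [[399.1, 199.3]], 0.0175: [[399.2, 198.3]], 0.0285: [[399.3, 197.3]]}
tcp board x -0.0244 z 0.1038
```

Call:
jog_arm --moves '[[[0, -0.04, 1], 0, 1.3], [[0, 0, 1], 0, 1.3], [[0, 0, 0.4], 0, 1.3], [[0, 0, 0.3], 0, 1.3], [[0, 0, 0.3], 0, 1.3], [[0, 0, 0.3], 0, 1.3], [[0, 0, 0], 0, 1.3]]' --newtons 8

```text
time_s: 48.68
tcp_pos: [0.5139, -0.1458, 0.1864]
eef_rot: [180.0, -0.0, -138.5]
contact_force: [0.8, 0.2, -0.4]
gripper_width: 0.0156
gripper_force: 12.2
```

Call:
jog_arm --moves '[[[0, 0, 0.3], 0, 1.3], [[0, 0, 0.3], 0, 1.3], [[0, 0, 0.3], 0, 1.3], [[0.05, 0, 0.25], 0, 1.3], [[0.05, 0, 0.25], 0, 1.3], [[0, 0, 0], 0, 1.3]]'

```text
time_s: 49.42
tcp_pos: [0.5131, -0.1465, 0.1723]
eef_rot: [180.0, -0.0, -138.5]
contact_force: [0.4, 0.6, 0.6]
gripper_width: 0.0156
gripper_force: 12.2
```

```bash
python3 f.py .0547
```

```text
49.425 [ 0.5131 -0.1465  0.1723] [ 179.9839   -0.0136 -138.4579] [0.3864 0.5501 0.5709] 12.247162065468729
tip px [[400.0073 195.6816]]
-10 [[398.7, 196.3]]
0 [[399.4, 196.1]]
10 [[399.9, 195.5]]
20 [[399.9, 194.6]]
30 [[399.6, 193.3]]
eye-tip: along 0.00045214328529224194 across 0.000355885901991529 up -0.010937835447831445
187  41  38  28  27  27  27  29  29  27  29  30  30  29  28  29  32  31  32  31  31
188  41  40  33  32  34  29  28  28  30  29  30  30  30  31  32  32  30  31  32  34
189  41  40  36  41  40  40  36  33  31  30  30  31  31  30  31  29  31 103 116 191
190  41  43  40  41  40  33  82  94 118  59  58 148 131 117 154 199 209 206 204 143
191  82  93  99  95  66  90  97  96  98  75 145 199 210 209 209 209 209 209 209 209
192  94  99  95  82  92  99  99 100  91 132 197 210 211 212 210 209 209 209 209 209
193  99  94  81  93  99  99  97  85  92 230 253 249 224 209 208 209 210 210 209 209
194  92  98  99  99  99 100  85 108 251 235 191 249 252 230 146 150 201 210 210 209
195  93 100  99  98  99  87 152 252 236 146 174 120 253 247 125  29 186 209 209 210
196  92  91  99  
[... 247 characters left out ...]
171 115 115 111 104 120 110 164 219 224 243 233 213 209 210 209 211 177
200 168 182 181 180 179 117  95 176 238 184 153 231 251 230 207 210 209 210 209 144
201 173 205 190 182 180 180 162 120 195 237 247 246 207 204 209 210 209 209 207 207
202 184 206 210 189 181 181 118 100 142 150 153 172 239 229 210 209 209 210 209 209
203 203 211 211 210 210 209 205 206 176 164 167 162 176 239 238 217 210 209 211 211
204 204 212 212 146 155 202 207 209 208 210 209 209 187 170 247 232 211 209 210 206
205 211 211 209 105  29 188 210 209 209 213 211 210 209 189 173 228 218 209 227 199
col0 390
rest px {0.0065: [[399.1, 199.3]], 0.0175: [[399.2, 198.3]], 0.0285: [[399.3, 197.3]]}
tcp board x -0.0432 z 0.0621
```

Call:
jog_arm --moves '[[[0.1, 0, 0.35], 0, 1.3], [[0.1, 0, 0.35], 0, 1.3], [[0, 0, 0], 0, 1.3]]' --newtons 5

```text
time_s: 49.85
tcp_pos: [0.5114, -0.1479, 0.1652]
eef_rot: [180.0, -0.0, -138.5]
contact_force: [-0.1, -0.0, -0.5]
gripper_width: 0.0158
gripper_force: 9.3
```

Call:
jog_arm --moves '[[[0.04, 0, 0.3], 0, 1.4], [[0.01, 0, 0.3], 0, 1.4], [[0.03, 0, 0.3], 0, 1.4], [[0, 0, 0], 0, 1.4]]'

```text
time_s: 50.35
tcp_pos: [0.5109, -0.1484, 0.1563]
eef_rot: [180.0, -0.0, -138.5]
contact_force: [-0.8, -0.4, -0.2]
gripper_width: 0.0159
gripper_force: 6.2
```

```bash
python3 f.py .0547
```

```text
50.35 [ 0.5109 -0.1484  0.1563] [ 179.9828   -0.0246 -138.4536] [-0.7964 -0.3946 -0.2312] 6.173783750273287
tip px [[400.0073 195.6816]]
-10 [[398.2, 197.5]]
0 [[399.0, 197.3]]
10 [[399.4, 196.8]]
20 [[399.4, 195.8]]
30 [[399.1, 194.5]]
eye-tip: along 0.003300657177449978 across 0.00038711731856954284 up -0.02700487881701441
188  41  41  31  26  27  29  27  26  28  29  28  31  28  29  29  30  30  31  31  30
189  40  41  42  30  28  28  28  28  30  31  31  29  30  31  29  29  33  31  30  32
190  41  41  40  32  38  37  33  30  31  29  29  29  31  30  31  31  32  33  31 103
191  41  40  42  39  41  40  32  35  69  67  70  42  32  31  63  70 109 155 198 207
192  40  58  41  41  40  53  89  98  98 114 169 202 208 210 210 208 207 208 209 209
193  94  92  98  96  81  94  99  99 100  86 122 197 211 210 211 210 210 209 209 209
194  97 100  94  79  94  99 100  99  85 181 243 247 231 213 209 146 150 200 209 211
195  99  92  97  98 101 101  99  85 129 180 185 222 241 237 217 104  30 187 209 209
196  94  97  99  99  99 100  93 195 253 220 134 247 247 252 232 174 199 209 209 210
197 187 120  97 1
[... 247 characters left out ...]
110 190 185 179 116  96 147 168 226 251 215 249 229 207 209 210 209 209
201 121 171 181 204 210 188 179 161 119 191 238 247 245 207 204 209 208 209 210 207
202 181 183 204 209 210 209 188 117 101 142 149 153 173 239 229 210 210 210 209 209
203 181 182 184 205 211 210 210 206 206 178 164 167 162 175 239 238 218 209 209 211
204 181 203 211 210 147 156 201 208 208 210 210 210 208 188 171 247 231 211 210 210
205 179 182 205 209 103  27 189 210 209 210 212 211 212 210 189 173 228 218 209 227
206 203 211 209 210 174 124 195 210 209 209 209 210 211 211 210 208 209 211 227 194
col0 389
rest px {0.0065: [[399.1, 199.3]], 0.0175: [[399.2, 198.3]], 0.0285: [[399.3, 197.3]]}
tcp board x -0.0474 z 0.0463
```

Call:
jog_arm --moves '[[[0.08, 0, 0.35], 0, 1.4], [[0.1, 0, 0.35], 0, 1.4], [[0.12, 0, 0.35], 0, 1.4], [[0.13, 0, 0.3], 0, 1.4], [[0, 0, 0], 0, 1.4]]'

```text
time_s: 51.02
tcp_pos: [0.5076, -0.1513, 0.1427]
eef_rot: [180.0, -0.0, -138.5]
contact_force: [-0.4, 0.3, -1.3]
gripper_width: 0.016
gripper_force: 5.0
```

Call:
jog_arm --moves '[[[0.06, 0, 0.2], 0, 1.4], [[0.03, 0, 0.1], 0, 1.4], [[0, 0, 0], 0, 1.4]]'

```text
time_s: 51.4
tcp_pos: [0.5072, -0.1518, 0.14]
eef_rot: [180.0, 0.0, -138.5]
contact_force: [0.3, 0.9, 0.1]
gripper_width: 0.0162
gripper_force: 5.0
```

```bash
python3 f.py .0547
```

```text
51.4 [ 0.5072 -0.1518  0.14  ] [ 179.9995    0.0003 -138.4541] [0.283  0.8946 0.1493] 5.0000448524951935
tip px [[400.0073 195.6816]]
-10 [[398.2, 199.1]]
0 [[399.0, 199.0]]
10 [[399.4, 198.5]]
20 [[399.4, 197.5]]
30 [[399.1, 196.3]]
eye-tip: along 0.008333773927365257 across 0.0004654565794324506 up -0.04324762097426035
189  40  32  26  25  26  25  27  26  27  24  27  27  27  26  28  27  27  26  48  40
190  40  40  35  26  27  26  27  29  29  30  30  30  28  28  29  29  28  30  30  31
191  41  39  41  35  30  30  29  28  28  29  29  30  28  29  29  30  30  32  29  31
192  40  41  40  33  39  38  32  29  30  31  30  32  30  30  30  30  31  29  32 103
193  40  40  41  40  42  41  33  70  65  50  59  39  28  29  31  62 108 117 192 207
194  41  59  44  41  82  66  89  99  99  99 171 202 208 208 206 141 147 198 208 210
195  95  93  99  95  82  94  98  99 100  83 106 184 207 218 212 104  28 187 210 209
196  94 100  93  80  94  98 100  98  86  97 114 247 244 247 227 174 199 209 209 208
197 101  93  98 100 100  99  99 115 219 145  94 152 117 236 225 207 207 209 209 209
198  94  98 101 102 1
[... 243 characters left out ...]
 60  96 168 181 179 162 117 147 158 169 176 182 205 209 209 209 210 207
202 180 182 182 180 204 209 187 117 102 127 141 148 169 239 229 209 209 209 210 209
203 182 181 183 182 183 204 209 205 207 178 163 167 162 176 239 238 217 209 209 211
204 180 181 183 204 145 157 202 207 208 209 209 210 209 187 171 247 231 211 211 210
205 181 182 181 203 104  29 189 210 209 210 211 212 211 209 189 173 228 218 209 227
206 180 182 204 209 174 125 195 210 210 210 210 210 211 212 210 208 210 212 226 194
207 180 178 180 204 211 210 209 209 208 209 209 209 210 209 211 211 210 230 180 154
col0 389
rest px {0.0065: [[399.1, 199.3]], 0.0175: [[399.2, 198.3]], 0.0285: [[399.3, 197.3]]}
tcp board x -0.0497 z 0.0295
```

Call:
jog_arm --moves '[[[0, 0, 0.1], 0, 1.4], [[0, 0, 0], 0, 1.4]]' --newtons 4

```text
time_s: 51.7
tcp_pos: [0.5071, -0.1518, 0.139]
eef_rot: [180.0, -0.0, -138.5]
contact_force: [0.3, -0.7, -0.5]
gripper_width: 0.0162
gripper_force: 4.0
```

Call:
jog_arm --moves '[[[0, 0, -0.05], 0, 1.4], [[0, 0, 0], 0, 1.8], [[0, 0, 0], 0, 2.3], [[0, 0, 0], 0, 2.3], [[0, 0, 0], 0, 1.8], [[0, 0, 0], 0, 1.3], [[0, 0, 0], 0, 1.3], [[0, 0, 0], 0, 1.3]]'

```text
time_s: 52.7
tcp_pos: [0.5072, -0.1518, 0.1396]
eef_rot: [-180.0, 0.0, -138.4]
contact_force: [-0.2, 0.6, 0.2]
gripper_width: 0.0158
gripper_force: 4.0
```

```bash
python3 f.py .0547
```

```text
52.7 [ 0.5072 -0.1518  0.1396] [-179.9986    0.0009 -138.4496] [-0.2434  0.6495  0.2329] 3.999962881207466
tip px [[400.0073 195.6816]]
-10 [[398.2, 199.2]]
0 [[398.9, 199.0]]
10 [[399.4, 198.5]]
20 [[399.4, 197.5]]
30 [[399.1, 196.3]]
eye-tip: along 0.008314470098230534 across 0.0004701521166270967 up -0.043711512600869584
189  40  32  26  26  26  27  26  26  27  26  28  27  27  28  27  26  26  29  49  38
190  41  39  37  28  25  25  27  28  28  28  29  28  29  30  29  30  30  29  31  30
191  40  41  40  29  27  27  28  28  28  29  31  30  30  30  30  30  29  30  30  32
192  41  41  41  33  38  40  33  29  28  30  30  29  29  30  31  31  28  32  31 103
193  41  41  40  39  40  39  33  71  66  49  34  30  29  30  31  64 108 117 192 208
194  40  59  44  41  87  67  90  99  99  99 181 205 209 208 207 142 146 198 209 210
195  94  92  99  95  81  94  99  99  99  85 109 190 207 217 212 104  27 187 209 209
196  93 100  93  80  93 100 100  99  85  83 110 247 243 250 230 173 199 209 209 209
197 101  95  98  99 102 100  99 117 216 166 104 154 136 242 182 193 206 210 209 208
198  94  98 100 10
[... 246 characters left out ...]
 55 104 170 180 178 162 117 158 192 213 240 205 204 209 209 208 209 207
202 181 182 180 180 204 210 188 117 101 140 145 151 171 239 229 209 208 209 209 209
203 181 181 183 182 182 204 209 206 207 178 163 168 162 174 238 238 217 210 209 212
204 180 183 183 205 146 155 201 206 207 208 209 210 209 188 170 247 231 210 210 209
205 180 181 181 204 104  29 189 210 209 210 211 212 211 210 188 172 228 218 209 227
206 180 181 203 210 174 125 195 211 210 208 209 211 210 212 209 208 210 211 226 195
207 180 178 180 204 210 210 209 209 209 209 209 210 210 210 209 210 211 229 180 155
col0 389
rest px {0.0065: [[399.1, 199.3]], 0.0175: [[399.2, 198.3]], 0.0285: [[399.3, 197.3]]}
tcp board x -0.0499 z 0.0291
```

Call:
jog_arm --moves '[[[0, 0, 0], 0, 2], [[0, 0, 0], 0, 2.6], [[0, 0, 0], 0, 3.2], [[0, 0, -0.3], 0, 3.6], [[0, 0, -2], 0, 4], [[0, 0, -4], 0, 4], [[0, 0, -5], 0, 4], [[-4, 4, 0], 0, 4], [[-5, 5, 0], 0, 4], [[-5, 5, 0], 0, 4], [[0, 0, 0], 0, 4]]'

```text
time_s: 54.12
tcp_pos: [0.5184, 0.033, 0.2528]
eef_rot: [180.0, 0.0, -138.2]
contact_force: [-0.7, -0.3, -0.5]
gripper_width: 0.0401
gripper_force: 0.0
```

Run:
```python
from e import *
s=get_state();print(s["time_s"],s["tcp_pos"],s["contact_force"])
ct,cs=capture("top"),capture("side")
V=ct["pixels"].max(2)
print("tip",proj(ct,hookpt(ST,.011,0,.05)))
print("expected head ends",[proj(ct,hookpt(ST,x,0,z)).round(1).tolist() for x,z in((-.193,.013),(-.14,.024),(-.084,.035))],"eyes",[proj(ct,hookpt(ST,.176*z,0,z+.0045)).round(1).tolist() for z in(.0065,.0175,.0285)])
for y in range(150,206):print(y,"".join("%4d"%V[y,x] for x in range(352,410,2)))
```

```text
54.125 [0.5184 0.033  0.2528] [-0.7309 -0.2571 -0.4584]
tip [[400.0073 195.6816]]
expected head ends [[[359.7, 163.9]], [[369.3, 171.3]], [[380.1, 179.7]]] eyes [[[398.9, 198.8]], [[399.1, 197.8]], [[399.2, 196.7]]]
150  124 121 119 117 109 103 132 178 195 212 210 178 212 213 212 212 201 205 208 210 199 185 188 182 182 189 191 197 200
151  127 125 119 118 108 104 166 166 205 213 213  82 198 214 210 212 197 206 215 217 209 198 193 188 188 189 194 194 194
152  128 124 122 115 103  93 183 150 213 213 212 176 209 212 209 210 209 192 210 214 204 202 193 192 198 190 188 179 170
153  129 126 123 115 101 138 180 157 213 213 213 211 208 212 212 210 209 211 201 194 197 202 207 206 206 194 177 166 164
154   97 125 119 110 101 176 120 131 212 212 213 209 212 209 203 213 211 212 195 188 190 188 197 198 191 181 167 166 167
155  114 114 116 102 116 190 138 117 160 153 210 210 213 176 142 213 209 212 212 180 203 193 195 193 182 175 171 176 173
156  167 126 113  97 176 187  90 112  64 142 209 210 213 209 202 213 208 213 213 225 201 204 203 193 179 177 172 183 171
157  238 119 108 113 185 155  86 115 
[... 5191 characters left out ...]
208 206 205 151 207 205 204 206  79 205 205 207 207  79 191 206 183  92 168 236 235 203 206 204
201   67  60  64 216 210 208 210 142 138 205 205 201 204  60 204 203 205 206 114 197 207 183 157 153 207 200 205 204 202
202   96  59  60 193 207 207 208 205 196 204 204 204 204 203 204 205 204 206 203 206 205 204 114 136 146 236 205 205 203
203  150  60  59  57 202 208 208 208 205 205 203 205 205 205 204 203 204 204 204 206 205 205 200 174 163 171 235 204 206
204  149  96  58  61 167 208 208 206 204 204 206 204 205 205 205 204 204 204 204 205 207 152 202 204 205 182 245 205 204
205  149 146  59  59  65 202 208 204 205 203  97 188 205 204 204 117 182 205 204 205 205  28 205 205 207 204 169 213 223
```

```bash
python3 -c "
from plant import *
print(close_job())"
```

```text
the job is handed in; nothing more can be done
None
```

All three spanners are hung on the straightened hook (large, medium, small, heads down the slope) and released, and the job was handed in at about 54 s. The verdict was not shown. One early mishap: while laying the large spanner back down to re-grip it, the wrist force reached 69 N (limit 120 N).

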